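# Make up two bottle kits

## Task

Make up two bottle kits from the loose bottles on the bench. The two-bay carrier gets the large white bottle and one amber dropper bottle; the three-bay carrier gets the other amber bottle in its middle bay, with the middle-sized and the small white bottle in the bays at its two ends. Every bottle stands upright on the floor of a bay of its own, and none may be tipped over on the way.

Things in the scene. Friction and masses are not known exactly. Their poses are not given: they have to be found in the camera images.
- bottle_large: The largest white screw-cap bottle, blue cap: body 66 mm in diameter, straight-sided to about 85 mm, 135 mm tall with the cap (cap 34 mm across, top 20 mm), about 0.28 kg. Loose, upright. Origin: centre of its underside, z up along its axis.
- bottle_middle: The middle-sized white screw-cap bottle, red cap: body 50 mm in diameter, straight-sided to about 65 mm, 105 mm tall with the cap (cap 26 mm across, top 15 mm), about 0.16 kg. Loose, upright. Origin: centre of its underside, z up along its axis.
- bottle_little: The small white screw-cap bottle, blue cap: body 36 mm in diameter, straight-sided to about 45 mm, 75 mm tall with the cap (cap 19 mm across, top 11 mm), about 0.07 kg. Loose, upright. Origin: centre of its underside, z up along its axis.
- amber_a: One of two interchangeable dark amber dropper bottles, black cap: body 42 mm in diameter, straight-sided to about 50 mm, 89 mm tall with the cap (cap 26 mm across, top 20 mm), about 0.075 kg. Loose, upright. Origin: centre of its underside, z up along its axis.
- amber_b: The other amber dropper bottle, same size and shape as amber_a; either may go to either kit. (Behind all the bottles and carriers two tall closed boxes stand, fronts at x = 0.60 m, tops at z = 0.46 m; near bench edge at x = 0.41 m.) Origin: centre of its underside, z up along its axis.
- carrier_two: Low open bare-metal bottle carrier with two square bays, 92 x 180 x 20 mm. Fixed to the bench; yaw within about 0.2 rad of 0. Origin: centre of its underside; its y axis runs along the row of bays, x across it. Walls 4 mm thick, tops 20 mm above the bench; bay floors 3 mm above the bench. Bays 84 x 84 mm inside, centred at y = -44 mm and +44 mm.
- carrier_three: Low open bare-metal bottle carrier with three square bays, 84 x 244 x 20 mm. Fixed to the bench; yaw within about 0.2 rad of 0. Origin: centre of its underside; its y axis runs along the row of bays, x across it. Walls 4 mm thick, tops 20 mm above the bench; bay floors 3 mm above the bench. Bays 76 x 76 mm inside, centred at y = -80, 0 and +80 mm; the middle bay is the one at y = 0.
Not all that is in view belongs to the job. What is shaped like the bottle_little but brown or purple is not meant.

How it is judged:
At the end, for the whole second after the job is handed in: Large white and one amber bottle in the two-bay carrier; other amber in the middle bay of the three-bay carrier, middle-sized and small white in its end bays. Each on the bay floor (4 mm), axis within 24 mm of bay centre along each side, upright within 0.1 rad, at rest, released (((x of bottle_large in the frame of carrier_two between -0.024 and 0.024 m and y of bottle_large in the frame of carrier_two between -0.068 and -0.02 m and z of bottle_large in the frame of carrier_two between -0.001 and 0.007 m) or (x of bottle_large in the frame of carrier_two between -0.024 and 0.024 m and y of bottle_large in the frame of carrier_two between 0.02 and 0.068 m and z of bottle_large in the frame of carrier_two between -0.001 and 0.007 m)) and ((x of bottle_middle in the frame of carrier_three between -0.024 and 0.024 m and y of bottle_middle in the frame of carrier_three between -0.104 and -0.056 m and z of bottle_middle in the frame of carrier_three between -0.001 and 0.007 m) or (x of bottle_middle in the frame of carrier_three between -0.024 and 0.024 m and y of bottle_middle in the frame of carrier_three between 0.056 and 0.104 m and z of bottle_middle in the frame of carrier_three between -0.001 and 0.007 m)) and ((x of bottle_little in the frame of carrier_three between -0.024 and 0.024 m and y of bottle_little in the frame of carrier_three between -0.104 and -0.056 m and z of bottle_little in the frame of carrier_three between -0.001 and 0.007 m) or (x of bottle_little in the frame of carrier_three between -0.024 and 0.024 m and y of bottle_little in the frame of carrier_three between 0.056 and 0.104 m and z of bottle_little in the frame of carrier_three between -0.001 and 0.007 m)) and ((((x of amber_a in the frame of carrier_two between -0.024 and 0.024 m and y of amber_a in the frame of carrier_two between -0.068 and -0.02 m and z of amber_a in the frame of carrier_two between -0.001 and 0.007 m) or (x of amber_a in the frame of carrier_two between -0.024 and 0.024 m and y of amber_a in the frame of carrier_two between 0.02 and 0.068 m and z of amber_a in the frame of carrier_two between -0.001 and 0.007 m)) and (x of amber_b in the frame of carrier_three between -0.024 and 0.024 m and y of amber_b in the frame of carrier_three between -0.024 and 0.024 m and z of amber_b in the frame of carrier_three between -0.001 and 0.007 m)) or (((x of amber_b in the frame of carrier_two between -0.024 and 0.024 m and y of amber_b in the frame of carrier_two between -0.068 and -0.02 m and z of amber_b in the frame of carrier_two between -0.001 and 0.007 m) or (x of amber_b in the frame of carrier_two between -0.024 and 0.024 m and y of amber_b in the frame of carrier_two between 0.02 and 0.068 m and z of amber_b in the frame of carrier_two between -0.001 and 0.007 m)) and (x of amber_a in the frame of carrier_three between -0.024 and 0.024 m and y of amber_a in the frame of carrier_three between -0.024 and 0.024 m and z of amber_a in the frame of carrier_three between -0.001 and 0.007 m))) and angle between each of bottle_large, bottle_middle, bottle_little, amber_a, amber_b's own z axis and vertical below 0.1 rad and linear speed of each of bottle_large, bottle_middle, bottle_little, amber_a, amber_b below 0.02 m/s and contact force between each of bottle_large, bottle_middle, bottle_little, amber_a, amber_b and the fingers below 0.05 N); the robot touches nothing.
It fails at once if a bottle is tipped over (leans more than 0.6 rad) (angle between any of bottle_large, bottle_middle, bottle_little, amber_a, amber_b's own z axis and vertical above 0.6 rad).
It also fails if it takes over 136 s, if anything falls off the work surface, if the arm or the gripper's body presses on something with over 40 N, if the wrist force passes 120 N, or if a joint passes its speed limit or range.

## Robot

A 6-joint arm with a two-finger parallel gripper is mounted at the origin on a cart in front of the work surface, level with it; the furniture and walls round the work are solid. World frame = base frame: x ahead of the robot, y to its left, z up, the work surface at z = 0. Lengths are in m, angles in rad, forces in N, time in s.
With the tool pointing down it reaches from about 0.3 to 0.775 m from the base axis. Payload 14.6 kg.
Tool frame: the origin (TCP) lies between the finger pads; the fingertips stand 19 mm ahead of it and the grasp point (between the pads) is the TCP (tip_extent is the distance from the TCP to the fingertips, in m); y points along the fingers, x is the direction in which the jaws open and shut, and the axes are right-handed (so a half turn about y gives the same grasp; the last joint's range is limited). The gripper opens to 94 mm and grips with 3 to 60 N. Pads are 16 mm wide; open, the fingers measure 119 mm over their backs; the gripper's body (75 mm by 177 mm) begins 78 mm behind the grasp point.
Start: joints at [1.077, 0.3, 1.521, -0, 1.321, -0.067], TCP at [0.228, 0.501, 0.224] pointing down, gripper open.
Joint ranges: [-3.03, 3.03], [-0.79, 2.21], [0.23, 2.52], [-1.04, 4.18], [0, 3.07], [-2.55, 2.55]. Speed limits (rad/s): [2.22, 2.22, 2.57, 3.14, 3.14, 3.14].

## Interface

Orientations are given as [roll, pitch, yaw] about the fixed x, y, z axes, in that order (R = Rz(yaw) Ry(pitch) Rx(roll)).
In Python, from station import * gives the robot as it stands.
- The arm moves only by the shell command python3 -m pendant 'ROWS' [OPENING] [FORCE]. ROWS is a JSON object of lists of equal length, an entry for each row: "translation": the shift along the tool's x, y, z each as a share of 0.5 m, from -1 to 1, a list of three; "rot": the turn, a rotation vector about the tool's x, y, z each as a share of 90 degrees, from -1 to 1, a list of three. In form: {"translation": [[x, y, z], ...], "rot": [[ax, ay, az], ...]}. A call has 1 to 8 rows; each row is the pose to reach, as a shift and turn from the pose measured when the call began, along the tool's axes at that moment; what a row does not reach only later rows make up. A row lasts 1/12 s, in which the tool goes at most 41.7 mm and 7.16 degrees, less where a joint would pass 70% of its speed; a pose out of reach is approached as far as the arm can. A call with a number of a shift or a turn outside -1 to 1 is refused whole. A call with a gripper value outside its range is refused whole. OPENING is the opening, from 0 (shut) to 1 (fully open), set as the call begins (- or left out, the last holds). The fingers move at their own pace and stop on an object; FORCE is the grip in N (left out, the last holds). Time passes only in rows, so rows that repeat a pose let the fingers close. It gives the time, the measured TCP pose, the force and the opening at its end, in the units of the state.
- get_obs(): the state, without advancing time (a new reading comes with each control period).
- camera(name): name is "scene" or "top" or "wrist"; returns the picture (480x640x3 uint8, red, green, blue); there is no depth.
- camera_params(name): a dict with "mtx" (3x3 intrinsics, pixels), "distortion" ([k1, k2, p1, p2, k3] as OpenCV has them; the pictures are not rectified), "view" (4x4, takes a point from world to camera coordinates); the wrist camera has in their place "tool_from_camera" (4x4, takes a point from camera to tool coordinates, whose origin is the TCP and whose axes are the tool frame's). Camera axes: x right, y down, z forward; pixel columns grow to the right and rows downward; lengths in m; the calibration is good to about 2 mm. A picture is of the moment at which its call begins: read the wrist's pose just before it. camera_params takes no time and is no camera call.
- hand_in(): hands the job in, once; it reports no verdict.
The state is a dict: "time_s": time; "qpos": joint angles; "joint_vel": joint speeds; "tau": joint torques, N m; "ee_pos": TCP position; "eef_rot": TCP orientation; "force": force on the tool from outside, world axes, zero at the start; "moment": the same for the moment, N m; "grip_width": finger opening in m.
Only numpy, scipy, OpenCV 4.12 (cv2) and the standard library are available. Lean on these libraries where they do the work, as an engineer would, in place of code of your own. Each camera call takes 0.05 s, during which the arm holds its last target.

## Working session

There is one attempt and no reset: what is moved stays moved. The work goes in short steps, Python scripts to look and compute and a shell command to move; the robot and the scene stay as the last step left them, time stands still between calls to the robot, and variables do not carry over. Pictures are saved under pics/ and viewed, and the job is handed in when it is done.

```bash
ls; mkdir -p pics; python3 - <<'E'
from station import *
import cv2, numpy as np
np.set_printoptions(precision=4,suppress=True)
print(get_obs())
for n in ["scene","top","wrist"]:
    cv2.imwrite(f"pics/{n}0.png",camera(n)[:,:,::-1]); print(n,camera_params(n))
E
```

```text
pics
{'time_s': 0.0, 'qpos': array([ 1.0774,  0.3005,  1.5216,  0.    ,  1.3207, -0.0666]), 'joint_vel': array([ 0.    , -0.0008,  0.0003,  0.0008, -0.0001,  0.0008]), 'tau': array([ -0.    , -53.1808, -35.2743,   0.0709,   0.0244,  -0.0001]), 'ee_pos': array([0.2276, 0.5005, 0.2239]), 'eef_rot': array([-1.5707,  0.0011,  1.144 ]), 'force': array([ 0.1243, -0.1489, -0.0496]), 'moment': array([ 0.0547, -0.    ,  0.0387]), 'grip_width': 0.09408081034972735}
scene {'mtx': array([[446.0427,   0.    , 323.133 ],
       [  0.    , 446.0427, 243.9339],
       [  0.    ,   0.    ,   1.    ]]), 'distortion': array([-0.0202,  0.    ,  0.    ,  0.    ,  0.    ]), 'view': array([[ 0.8187, -0.5741,  0.0096, -0.4712],
       [-0.3789, -0.5527, -0.7423,  0.225 ],
       [ 0.4315,  0.6041, -0.67  ,  0.8619],
       [ 0.    ,  0.    ,  0.    ,  1.    ]])}
top {'mtx': array([[456.8396,   0.    , 319.8302],
       [  0.    , 456.8396, 239.2035],
       [  0.    ,   0.    ,   1.    ]]), 'distortion': array([-0.0824,  0.    ,  0.    ,  0.    ,  0.    ]), 'view': array([[-0.0044, -1.    ,  0.002 , -0.0003],
       [-0.9845,  0.004 , -0.1755,  0.5426],
       [ 0.1755, -0.0027, -0.9845,  0.9449],
       [ 0.    ,  0.    ,  0.    ,  1.    ]])}
wrist {'mtx': array([[342.9723,   0.    , 320.3367],
       [  0.    , 342.9723, 243.302 ],
       [  0.    ,   0.    ,   1.    ]]), 'distortion': array([-0.0144,  0.    ,  0.    ,  0.    ,  0.    ]), 'tool_from_camera': array([[ 1.    , -0.0012,  0.0009, -0.0017],
       [-0.0012, -0.2313,  0.9729, -0.16  ],
       [-0.001 , -0.9729, -0.2313,  0.0676],
       [ 0.    ,  0.    ,  0.    ,  1.    ]])}
```

View pics/top0.png

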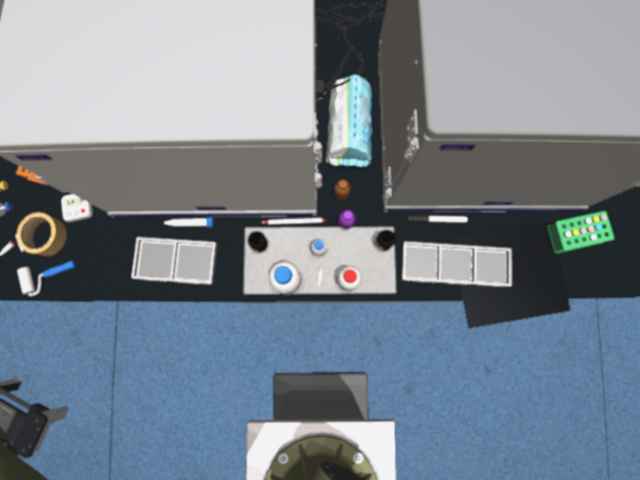

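View pics/scene0.png

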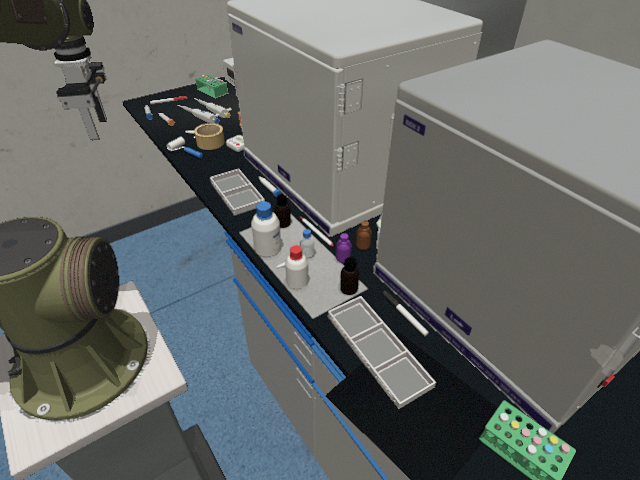

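View pics/wrist0.png

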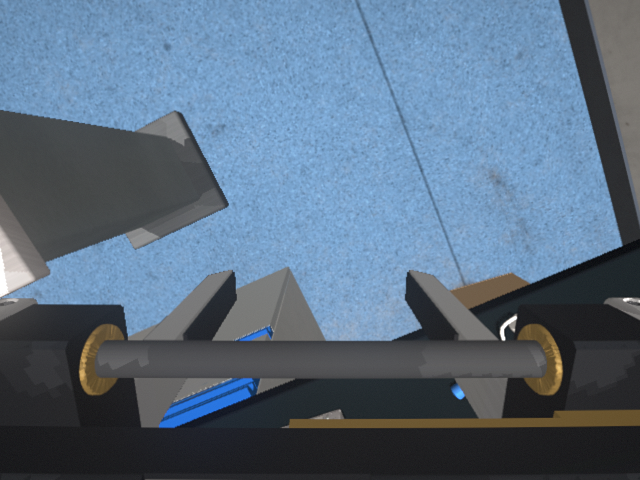

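```bash
cat > h.py <<'E'
import cv2, numpy as np
np.set_printoptions(precision=4,suppress=True)
def ray(p,uv,view=None):
    uv=np.atleast_2d(np.array(uv,float))
    n=cv2.undistortPoints(uv[:,None,:],p["mtx"],p["distortion"])[:,0]
    V=p["view"] if view is None else view
    R,t=V[:3,:3],V[:3,3]
    d=np.c_[n,np.ones(len(n))]@R
    return -R.T@t,d
def plane(p,uv,z,view=None):
    o,d=ray(p,uv,view); return o+d*((z-o[2])/d[:,2])[:,None]
def proj(p,X,view=None):
    V=p["view"] if view is None else view
    return cv2.projectPoints(np.atleast_2d(np.array(X,float)),cv2.Rodrigues(V[:3,:3])[0],V[:3,3],p["mtx"],p["distortion"])[0][:,0]
E
python3 - <<'E'
import cv2
a=cv2.imread('pics/top0.png'); 
cv2.imwrite('pics/c1.png',cv2.resize(a[210:310,235:405],None,fx=4.6,fy=4.6,interpolation=cv2.INTER_CUBIC))
b=cv2.imread('pics/top0.png')
cv2.imwrite('pics/c2.png',cv2.vconcat([cv2.resize(b[225:295,125:225],None,fx=4,fy=4),cv2.resize(b[225:295,395:520],(400,280))]))
cv2.imwrite('pics/c3.png',cv2.resize(cv2.imread('pics/scene0.png')[150:420,200:460],None,fx=2.2,fy=2.2))
E
```

```text
(no output)
```

View pics/c1.png

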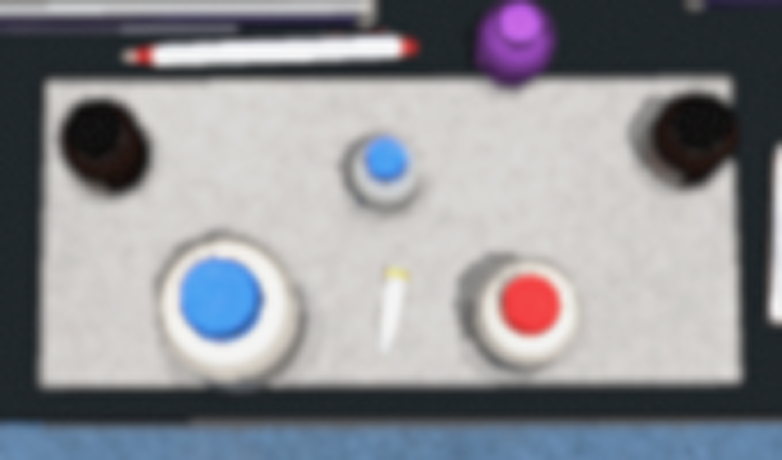

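View pics/c2.png

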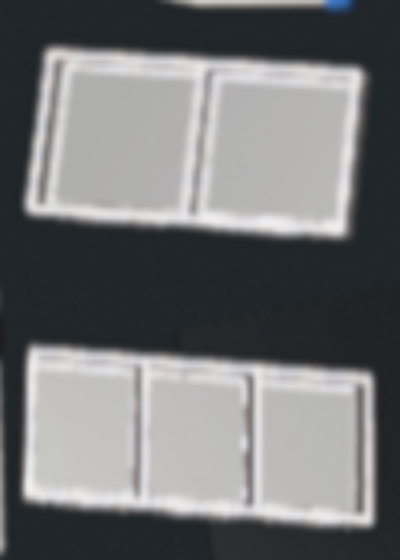

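View pics/c3.png

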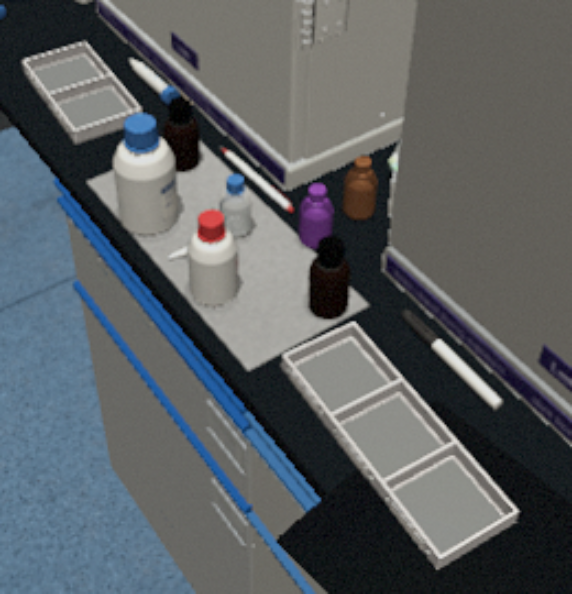

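```bash
python3 - <<'E'
from station import *
from h import *
im=cv2.imread('pics/top0.png'); p=camera_params("top"); ps=camera_params("scene")
hsv=cv2.cvtColor(im,cv2.COLOR_BGR2HSV)
def big(m,roi):
    x0,y0,x1,y1=roi; mm=np.zeros_like(m); mm[y0:y1,x0:x1]=m[y0:y1,x0:x1]
    cs,_=cv2.findContours(mm,cv2.RETR_EXTERNAL,cv2.CHAIN_APPROX_NONE)
    return max(cs,key=cv2.contourArea)
blue=cv2.inRange(hsv,(95,120,120),(120,255,255)); red=cv2.inRange(hsv,(0,120,120),(8,255,255))|cv2.inRange(hsv,(172,120,120),(180,255,255))
for n,m,roi,z in [("large",blue,(265,255,300,292),.135),("little",blue,(305,233,332,256),.075),("middle",red,(335,262,362,290),.105)]:
    c=big(m,roi); (u,v),r=cv2.minEnclosingCircle(c); M=cv2.moments(c); uc=(M['m10']/M['m00'],M['m01']/M['m00'])
    print(n,(u,v),r,uc,plane(p,uc,z), 'scene', proj(ps,plane(p,uc,z)))
g=cv2.cvtColor(im,cv2.COLOR_BGR2GRAY)
print(g[228:256,244:272:2]); print(im[238:246,376:400].max(2))
# carriers
for n,roi in [("two",(125,228,225,292)),("three",(398,234,520,293))]:
    m=cv2.inRange(g,90,255); c=big(m,roi); pts=plane(p,c[:,0].astype(float),.02)[:,:2]
    (cx,cy),wh,a=cv2.minAreaRect(pts.astype(np.float32)); b=cv2.boxPoints(((cx,cy),wh,a)); print(n,cx,cy,wh,a,'\n',b)
    e=max([(b[1]-b[0]),(b[2]-b[1])],key=np.linalg.norm); e=e*np.sign(e[1]); print('yaw',np.arctan2(-e[0],e[1]))
E
```

```text
large (282.623291015625, 274.52740478515625) 8.626799583435059 (282.59570957095707, 274.71452145214516) [[0.4569 0.0708 0.135 ]] scene [[262.9598 205.4009]]
little (318.31817626953125, 244.31817626953125) 4.0478596687316895 (318.4039215686274, 244.40392156862742) [[0.5267 0.0006 0.075 ]] scene [[306.1105 230.8377]]
middle (349.723876953125, 275.8731384277344) 6.133185863494873 (349.7056910569105, 275.75772357723577) [[ 0.4572 -0.0624  0.105 ]] scene [[294.9599 247.8467]]
[[ 85 167 172 170 173 176 177 174 174 171 176 176 177 178]
 [ 97 193 200 199 200 199 201 197 201 201 207 207 207 209]
 [ 99 198 206 206 195 182 180 178 195 207 214 214 214 215]
 [ 98 197 207 196 161 129 119 122 160 194 214 215 213 214]
 [ 97 196 203 167 104  68  54  60 102 159 208 214 213 212]
 [ 97 195 194 127  50  26  18  23  47 112 190 215 213 211]
 [ 99 193 179  90  20  14  17  16  20  66 161 213 213 210]
 [102 190 156  59  16  15  16  17  19  37 127 206 214 212]
 [103 186 128  36  17  16  19  17  16  26  97 191 213 213]
 [104 182 104  23  18  16  20  14  19  24  66 162 208 214]
 [105 177  90  16  17  17  16  17 
[... 1528 characters left out ...]
  43]
 [ 87  69  47  31  31  33  34  34  37  38  37  33  32  36  36  38  40  44
   38  37  41  41  42  42]
 [ 93  83  63  43  33  30  33  34  37  38  37  36  35  35  36  43  63  76
   64  48  42  42  41  43]
 [101  94  82  63  45  35  31  31  35  34  36  35  35  35  41  66 101 119
   97  63  45  42  42  43]]
two 0.5016337037086487 0.3255670666694641 (0.1860765665769577, 0.09918542951345444) 85.9532470703125 
 [[0.4456 0.2363]
 [0.5445 0.2293]
 [0.5577 0.4149]
 [0.4587 0.4219]]
yaw -0.07062913
three 0.49063700437545776 -0.3098183572292328 (0.24969890713691711, 0.09144510328769684) 86.14917755126953 
 [[ 0.4366 -0.4313]
 [ 0.5279 -0.4375]
 [ 0.5446 -0.1883]
 [ 0.4534 -0.1822]]
yaw -0.067209594
```

```bash
python3 - <<'E'
from station import *
from h import *
im=cv2.imread('pics/top0.png'); p=camera_params("top"); ps=camera_params("scene")
s=cv2.imread('pics/scene0.png')
def enh(a): return np.clip(a.astype(float)*4,0,255).astype(np.uint8)
f=lambda a,b: cv2.resize(enh(a),(390,390),interpolation=cv2.INTER_CUBIC)
cv2.imwrite('pics/amb.png',cv2.vconcat([cv2.hconcat([cv2.resize(enh(im[226:256,243:273]),(300,300)),cv2.resize(enh(im[226:256,370:400]),(300,300))]),
cv2.hconcat([cv2.resize(enh(s[190:240,262:302]),(240,300)),cv2.resize(enh(s[252:302,330:370]),(240,300)),np.zeros((300,120,3),np.uint8)])]))
E
```

```text
(no output)
```

View pics/amb.png

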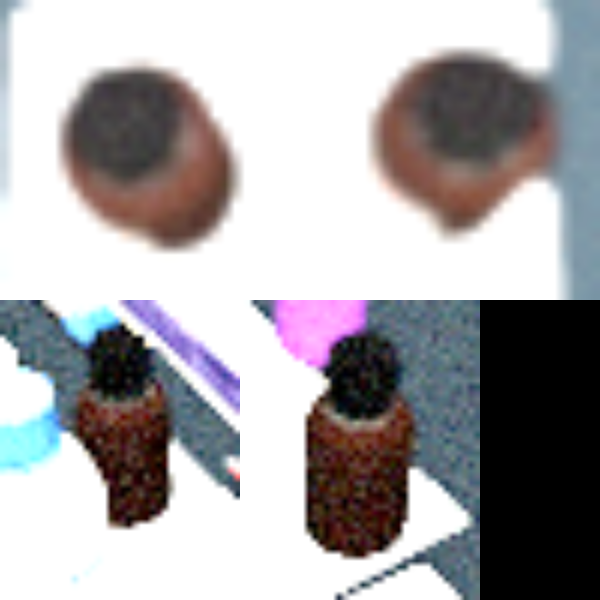

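```bash
python3 - <<'E'
from station import *
from h import *
p=camera_params("top"); ps=camera_params("scene")
for uv in [(255.4,238.3),(387.4,236.5)]:
    X=plane(p,uv,.089); print(X, proj(ps,X))
print(plane(ps,[(282.5,196.5),(351,260)],.089))
print("base bottoms", plane(ps,[(283.5,227),(350.5,292)],0))
print(np.linalg.inv(ps['view'])[:3,3])
E
```

```text
[[0.5378 0.1319 0.089 ]] [[280.7648 196.8227]]
[[ 0.5405 -0.1436  0.089 ]] [[348.7726 259.7088]]
[[ 0.542   0.1307  0.089 ]
 [ 0.5438 -0.147   0.089 ]]
base bottoms [[ 0.534   0.1211 -0.    ]
 [ 0.5398 -0.1579  0.    ]]
[ 0.0991 -0.6669  0.7491]
```

```bash
cat > go.py <<'E'
import sys
from station import *
from h import *
from scipy.spatial.transform import Rotation as Ro
o=get_obs(); R=Ro.from_euler('xyz',o["eef_rot"])
print(o["time_s"],o["ee_pos"],o["eef_rot"],"F",o["force"],"w",round(o["grip_width"],4))
a=list(map(float,sys.argv[1:]))
if a:
    d=R.inv().apply(np.array(a[:3])-o["ee_pos"]); print("trans",d/0.5, "rows",np.linalg.norm(d)/.0417)
    T=Ro.from_euler('xyz',[-np.pi/2,0,a[3] if len(a)>3 else np.pi/2]); r=(R.inv()*T).as_rotvec(); print("rot",r/(np.pi/2), "rows",np.degrees(np.linalg.norm(r))/7.16)
E
python3 go.py 0.44 0.20 0.224
```

```text
0.15 [0.2276 0.5005 0.224 ] [-1.5707  0.0009  1.1441] F [ 0.5077 -0.0183 -0.0712] w 0.0942
trans [-0.3713  0.0003 -0.6355] rows 8.825325425202687
rot [-0.0002 -0.2717 -0.0005] rows 3.4148449134016543
```

```bash
python3 -m pendant '{"translation":[[-0.371,0,-0.636],[-0.371,0,-0.636],[-0.371,0,-0.636],[-0.371,0,-0.636],[-0.371,0,-0.636],[-0.371,0,-0.636],[-0.371,0,-0.636],[-0.371,0,-0.636]],"rot":[[0,-0.27,0],[0,-0.27,0],[0,-0.27,0],[0,-0.27,0],[0,-0.27,0],[0,-0.27,0],[0,-0.27,0],[0,-0.27,0]]}' 1 20; python3 go.py 0.54 0.131 0.20
```

```text
time_s: 0.82
ee_pos: [0.415, 0.2349, 0.2242]
eef_rot: [-1.57, 0.001, 1.568]
force: [1.3, 0.2, -0.0]
grip_width: 0.0941
0.8167 [0.415  0.2349 0.2242] [-1.5704  0.0007  1.5683] F [ 1.3194  0.2159 -0.044 ] w 0.0941
trans [-0.2071  0.0485 -0.2505] rows 3.940477945825382
rot [-0.0002 -0.0016 -0.0005] rows 0.021363106795338246
```

```bash
python3 -m pendant '{"translation":[[-0.207,0.05,-0.25],[-0.207,0.05,-0.25],[-0.207,0.05,-0.25],[-0.207,0.05,-0.25],[-0.207,0.05,-0.25],[-0.207,0.05,-0.25],[-0.207,0.05,-0.25]],"rot":[[0,0,0],[0,0,0],[0,0,0],[0,0,0],[0,0,0],[0,0,0],[0,0,0]]}'; python3 go.py 0.54 0.131 0.042; python3 - <<'E'
from station import *; import cv2
cv2.imwrite('pics/w1.png',camera("wrist")[:,:,::-1])
cv2.imwrite('pics/s1.png',camera("scene")[:,:,::-1])
E
```

```text
time_s: 1.4
ee_pos: [0.5393, 0.1313, 0.199]
eef_rot: [-1.57, 0.001, 1.568]
force: [0.2, 0.1, -0.5]
grip_width: 0.0939
1.4 [0.5393 0.1313 0.199 ] [-1.5696  0.0007  1.5681] F [ 0.1545  0.1495 -0.4518] w 0.0939
trans [-0.0004  0.314  -0.0017] rows 3.7654684710006787
rot [-0.0007 -0.0017 -0.0004] rows 0.02440169260233668
```

View pics/w1.png

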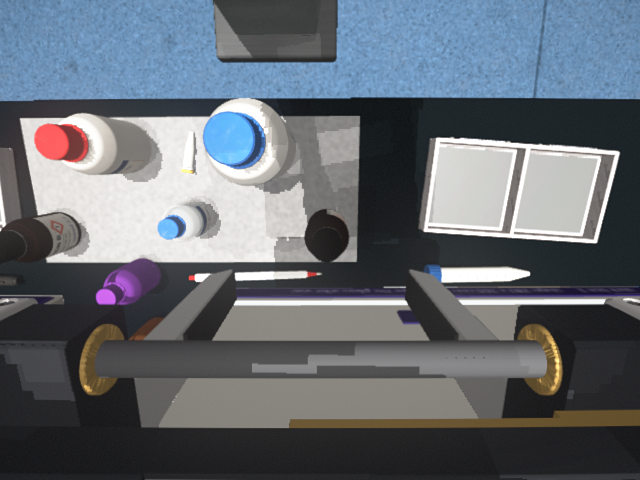

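View pics/s1.png

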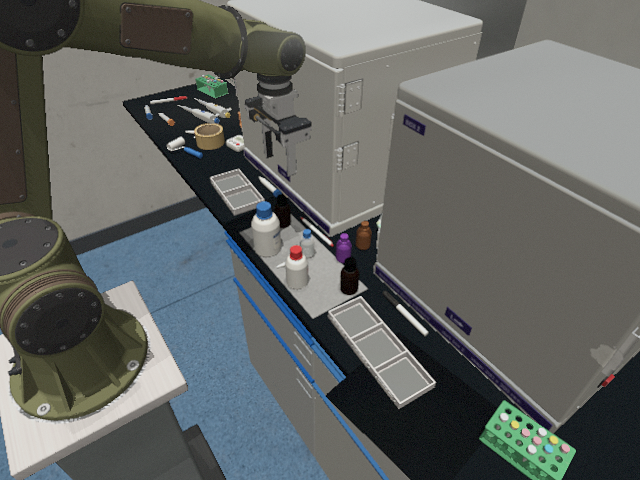

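```bash
cat >> h.py <<'E'
def wview(o,p):
    from scipy.spatial.transform import Rotation as Ro
    T=np.eye(4); T[:3,:3]=Ro.from_euler('xyz',o["eef_rot"]).as_matrix(); T[:3,3]=o["ee_pos"]
    return np.linalg.inv(T@p["tool_from_camera"])
E
python3 - <<'E'
from station import *
from h import *
p=camera_params("wrist"); V=wview(get_obs(),p)
im=cv2.imread('pics/w1.png'); hsv=cv2.cvtColor(im,cv2.COLOR_BGR2HSV)
pr=lambda X:proj(p,X,V)
print("amber pred cap/base",pr([[.54,.131,.089],[.54,.131,0]]))
blue=cv2.inRange(hsv,(95,150,120),(120,255,255)); red=cv2.inRange(hsv,(0,150,120),(8,255,255))|cv2.inRange(hsv,(172,150,120),(180,255,255))
for n,m,roi,z in [("large",blue,(190,100,290,180),.135),("little",blue,(150,205,195,245),.075),("middle",red,(30,115,95,165),.105)]:
    x0,y0,x1,y1=roi; q=m[y0:y1,x0:x1]; c=max(cv2.findContours(q,0,1)[0],key=cv2.contourArea); (u,v),r=cv2.minEnclosingCircle(c); u+=x0;v+=y0
    print(n,u,v,r,plane(p,(u,v),z,V))
# carrier two
print("carrier two corners wrist", plane(p,[(435,139),(618,151),(598,242),(421,229)],.02,V), "mid", plane(p,[(435,139),(618,151),(598,242),(421,229)],.02,V).mean(0))
z=im[190:275,290:365]; cv2.imwrite('pics/w1c.png',cv2.resize(np.clip(z*4.0,0,255).astype(np.uint8),None,fx=7,fy=7))
E
```

```text
amber pred cap/base [[320.3735 248.849 ]
 [320.307  228.2002]]
large 232.8160858154297 139.55123138427734 30.70721435546875 [[0.4572 0.0761 0.135 ]]
little 181.0 220.0 4.242740631103516 [[0.5183 0.0138 0.075 ]]
middle 61.0 142.0 26.925922393798828 [[ 0.4562 -0.0554  0.105 ]]
carrier two corners wrist [[0.45   0.2404 0.02  ]
 [0.4606 0.4194 0.02  ]
 [0.5511 0.4163 0.02  ]
 [0.5372 0.2326 0.02  ]] mid [0.4997 0.3272 0.02  ]
```

View pics/w1c.png

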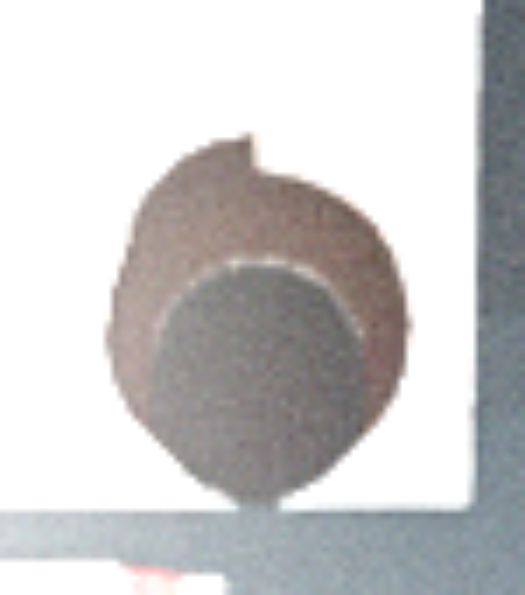

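```bash
python3 -m pendant '{"translation":[[0.009,0.1,0],[0.009,0.18,0],[0.009,0.25,0],[0.009,0.29,0],[0.009,0.314,0],[0.009,0.314,0],[0.009,0.314,0]],"rot":[[0,0,0],[0,0,0],[0,0,0],[0,0,0],[0,0,0],[0,0,0],[0,0,0]]}'; python3 - <<'E'
from station import *; import cv2
cv2.imwrite('pics/w2.png',camera("wrist")[:,:,::-1])
cv2.imwrite('pics/s2.png',camera("scene")[150:300,200:400,::-1].repeat(3,0).repeat(3,1))
E
```

```text
time_s: 2.08
ee_pos: [0.5395, 0.137, 0.0438]
eef_rot: [-1.572, 0.0, 1.57]
force: [0.1, -0.3, 0.5]
grip_width: 0.094
```

View pics/w2.png

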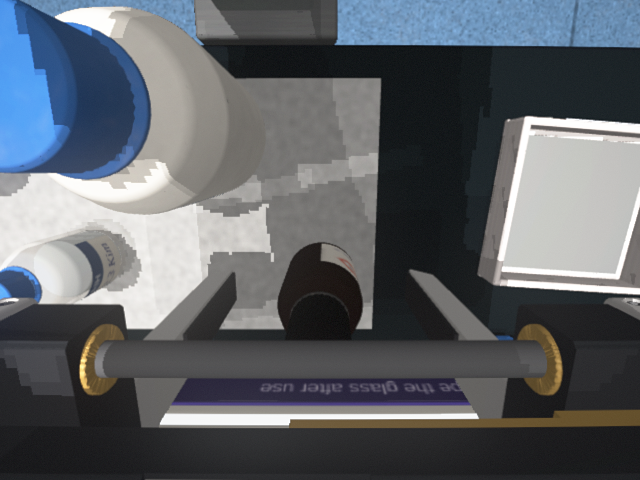

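View pics/s2.png

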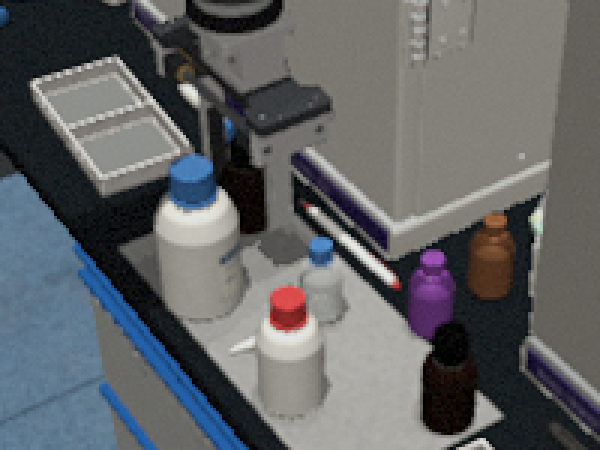

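```bash
python3 -m pendant '{"translation":[[0,0.003,0],[0,0.003,0],[0,0.003,0],[0,0.003,0],[0,0.003,0],[0,0.003,0],[0,0.003,0],[0,0.003,0]],"rot":[[0,0,0],[0,0,0],[0,0,0],[0,0,0],[0,0,0],[0,0,0],[0,0,0],[0,0,0]]}' 0 20; python3 go.py
```

```text
time_s: 2.85
ee_pos: [0.5401, 0.1368, 0.0432]
eef_rot: [-1.574, -0.0, 1.57]
force: [-0.6, -0.7, -0.1]
grip_width: 0.0435
2.85 [0.5401 0.1368 0.0432] [-1.5738 -0.      1.5699] F [-0.5749 -0.7493 -0.0801] w 0.0435
```

```bash
python3 -m pendant '{"translation":[[0,-0.04,0],[0,-0.1,0],[0,-0.16,0],[0,-0.2,0],[0,-0.2,0],[0,-0.2,0]],"rot":[[0,0,0],[0,0,0],[0,0,0],[0,0,0],[0,0,0],[0,0,0]]}'; python3 go.py 0.503 0.371 0.14; python3 - <<'E'
from station import *; import cv2
cv2.imwrite('pics/w3.png',camera("wrist")[:,:,::-1])
E
```

```text
time_s: 3.35
ee_pos: [0.5399, 0.1369, 0.1435]
eef_rot: [-1.575, -0.0, 1.57]
force: [-0.6, 0.5, -1.6]
grip_width: 0.0407
3.35 [0.5399 0.1369 0.1435] [-1.5752 -0.0003  1.5699] F [-0.5868  0.5272 -1.6196] w 0.0407
trans [0.4682 0.0068 0.0743] rows 5.6847199832257065
rot [ 0.0028 -0.0006  0.0002] rows 0.03576238903271027
```

View pics/w3.png

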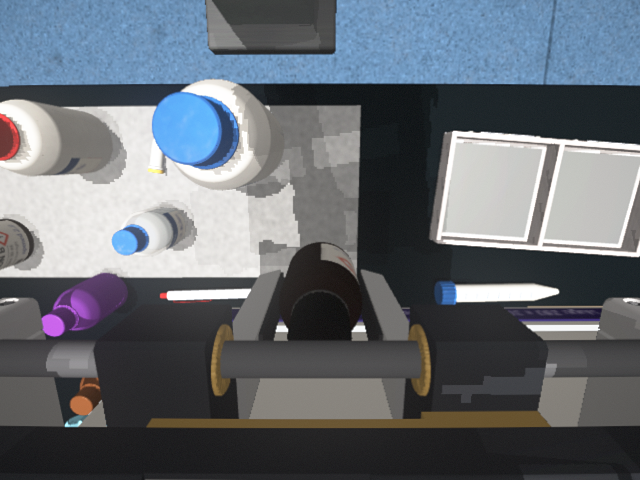

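```bash
python3 -m pendant '{"translation":[[0.06,0.007,0.01],[0.14,0.007,0.022],[0.22,0.007,0.035],[0.3,0.007,0.048],[0.37,0.007,0.06],[0.43,0.007,0.07],[0.468,0.007,0.074],[0.468,0.007,0.074]],"rot":[[0,0,0],[0,0,0],[0,0,0],[0,0,0],[0,0,0],[0,0,0],[0,0,0],[0,0,0]]}'; python3 - <<'E'
from station import *; import cv2
from h import *
p=camera_params("wrist"); o=get_obs(); im=camera("wrist"); V=wview(o,p)
g=cv2.cvtColor(im,cv2.COLOR_RGB2GRAY)
cv2.imwrite('pics/w4.png',im[:,:,::-1])
print(proj(p,[[.503,.371,.003],[.498,.283,.003]],V))
E
python3 go.py 0.503 0.371 0.047
```

```text
time_s: 4.07
ee_pos: [0.5009, 0.3737, 0.1362]
eef_rot: [-1.57, 0.001, 1.573]
force: [-0.3, 0.8, -1.1]
grip_width: 0.0406
[[318.5114 243.9266]
 [218.1679 238.2408]]
4.1167 [0.5015 0.3718 0.1363] [-1.5703  0.0018  1.5723] F [-0.3951 -0.1552 -0.875 ] w 0.0409
trans [-0.0013  0.1787 -0.0032] rows 2.142933249690768
rot [-0.0003  0.001  -0.0012] rows 0.01947856522875714
```

View pics/w4.png

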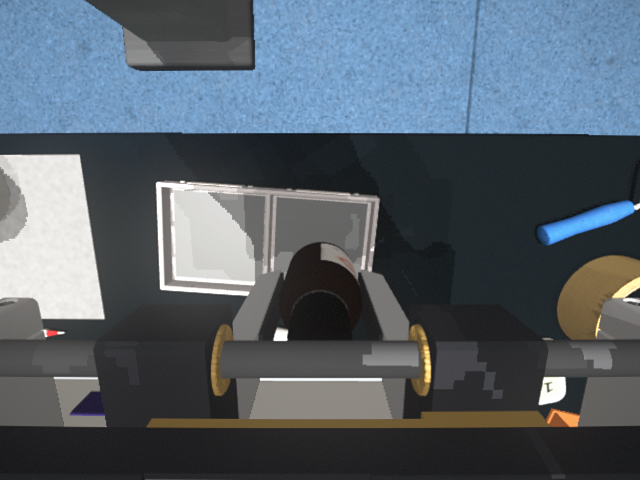

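```bash
python3 -m pendant '{"translation":[[0,0.07,-0.003],[0,0.13,-0.003],[0,0.16,-0.003],[0,0.175,-0.003],[0,0.18,-0.003],[0,0.18,-0.003],[0,0.18,-0.003]],"rot":[[0,0,0],[0,0,0],[0,0,0],[0,0,0],[0,0,0],[0,0,0],[0,0,0]]}'; python3 go.py .503 .371 .0465
```

```text
time_s: 4.7
ee_pos: [0.5034, 0.3698, 0.0464]
eef_rot: [-1.57, 0.003, 1.571]
force: [-1.1, -4.3, 8.0]
grip_width: 0.0408
4.7 [0.5034 0.3698 0.0464] [-1.5699  0.0031  1.571 ] F [-1.1415 -4.2958  8.0257] w 0.0408
trans [ 0.0024 -0.0003  0.0008] rows 0.029949458019413754
rot [-0.0006  0.0001 -0.002 ] rows 0.026193667356580227
```

```bash
python3 -m pendant '{"translation":[[0,0,0],[0,0,0],[0,0,0],[0,0,0],[0,0,0]],"rot":[[0,0,0],[0,0,0],[0,0,0],[0,0,0],[0,0,0]]}' 0.68; python3 -m pendant '{"translation":[[0,-0.04,0],[0,-0.12,0],[0,-0.2,0],[0,-0.28,0],[0,-0.32,0],[0,-0.32,0],[0,-0.32,0]],"rot":[[0,0,0],[0,0,0],[0,0,0],[0,0,0],[0,0,0],[0,0,0],[0,0,0]]}'; python3 - <<'E'
from station import *; import cv2
cv2.imwrite('pics/s5.png',camera("scene")[130:280,180:380,::-1].repeat(3,0).repeat(3,1))
E
python3 go.py 0.457 0.074 0.22
```

```text
time_s: 5.12
ee_pos: [0.5033, 0.3696, 0.0461]
eef_rot: [-1.569, 0.003, 1.571]
force: [0.2, 1.4, 0.2]
grip_width: 0.0635
time_s: 5.7
ee_pos: [0.5036, 0.3703, 0.2067]
eef_rot: [-1.571, 0.002, 1.571]
force: [0.3, -0.4, -0.7]
grip_width: 0.064
5.75 [0.5032 0.37   0.2051] [-1.5687  0.0039  1.571 ] F [0.8549 0.0508 0.1373] w 0.0642
trans [-0.5921 -0.0272  0.0927] rows 7.1928274691329515
rot [-0.0013  0.0001 -0.0025] rows 0.03555696350070211
```

View pics/s5.png

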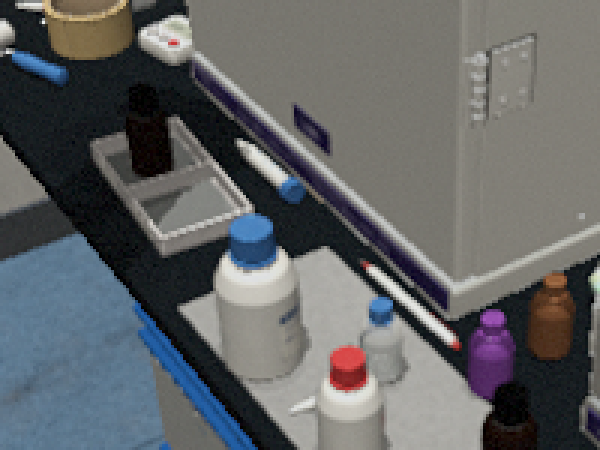

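```bash
python3 -m pendant '{"translation":[[-0.592,-0.03,0.093],[-0.592,-0.03,0.093],[-0.592,-0.03,0.093],[-0.592,-0.03,0.093],[-0.592,-0.03,0.093],[-0.592,-0.03,0.093],[-0.592,-0.03,0.093],[-0.592,-0.03,0.093]],"rot":[[0,0,0],[0,0,0],[0,0,0],[0,0,0],[0,0,0],[0,0,0],[0,0,0],[0,0,0]]}' 1 35; python3 - <<'E'
from station import *; import cv2
from h import *
cv2.imwrite('pics/w6.png',camera("wrist")[:,:,::-1])
p=camera_params("wrist");V=wview(get_obs(),p); print(proj(p,[[.457,.074,.135],[.457,.074,0]],V))
E
python3 go.py 0.457 0.074 0.065
```

```text
time_s: 6.42
ee_pos: [0.4555, 0.0699, 0.2202]
eef_rot: [-1.566, 0.005, 1.568]
force: [0.4, 0.8, 0.5]
grip_width: 0.0942
[[326.4931 258.0467]
 [324.7872 225.7282]]
6.4667 [0.4559 0.0708 0.2203] [-1.5666  0.0045  1.5675] F [-0.1159 -0.5928  0.1285] w 0.0942
trans [ 0.0078  0.3106 -0.0035] rows 3.7251829248504222
rot [-0.0027 -0.0021 -0.0029] rows 0.05579841983338806
```

View pics/w6.png

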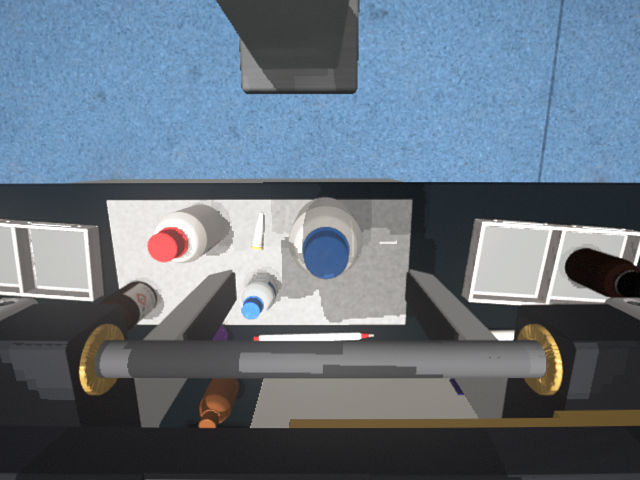

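```bash
python3 -m pendant '{"translation":[[0.008,0.06,-0.002],[0.008,0.13,-0.002],[0.008,0.2,-0.002],[0.008,0.27,-0.002],[0.008,0.31,-0.002],[0.008,0.31,-0.002],[0.008,0.31,-0.002]],"rot":[[0,0,0],[0,0,0],[0,0,0],[0,0,0],[0,0,0],[0,0,0],[0,0,0]]}'; python3 -m pendant '{"translation":[[0,0.002,0],[0,0.002,0],[0,0.002,0],[0,0.002,0],[0,0.002,0],[0,0.002,0],[0,0.002,0]],"rot":[[0,0,0],[0,0,0],[0,0,0],[0,0,0],[0,0,0],[0,0,0],[0,0,0]]}' 0 35; python3 go.py
```

```text
time_s: 7.05
ee_pos: [0.4556, 0.0748, 0.0644]
eef_rot: [-1.563, 0.005, 1.568]
force: [-0.4, 0.3, 0.4]
grip_width: 0.094
time_s: 7.63
ee_pos: [0.456, 0.0747, 0.064]
eef_rot: [-1.565, 0.005, 1.568]
force: [-0.8, -0.5, 7.4]
grip_width: 0.0651
7.6333 [0.456  0.0747 0.064 ] [-1.5647  0.0046  1.568 ] F [-0.7577 -0.4638  7.427 ] w 0.0651
```

```bash
python3 -m pendant '{"translation":[[0,-0.03,0],[0,-0.09,0],[0,-0.15,0],[0,-0.2,0],[0,-0.2,0],[0,-0.2,0]],"rot":[[0,0,0],[0,0,0],[0,0,0],[0,0,0],[0,0,0],[0,0,0]]}'; python3 go.py 0.498 0.283 0.162; python3 - <<'E'
from station import *; import cv2
cv2.imwrite('pics/s7.png',camera("scene")[130:280,180:380,::-1].repeat(3,0).repeat(3,1))
E
```

```text
time_s: 8.13
ee_pos: [0.4568, 0.0752, 0.1643]
eef_rot: [-1.566, 0.004, 1.568]
force: [0.5, 0.0, -3.4]
grip_width: 0.0649
8.1333 [0.4568 0.0752 0.1643] [-1.5663  0.0044  1.5679] F [ 0.5301  0.0467 -3.4382] w 0.0649
trans [ 0.4158  0.0025 -0.0812] rows 5.080494540115587
rot [-0.0029 -0.0018 -0.0028] rows 0.05531783479966091
```

View pics/s7.png

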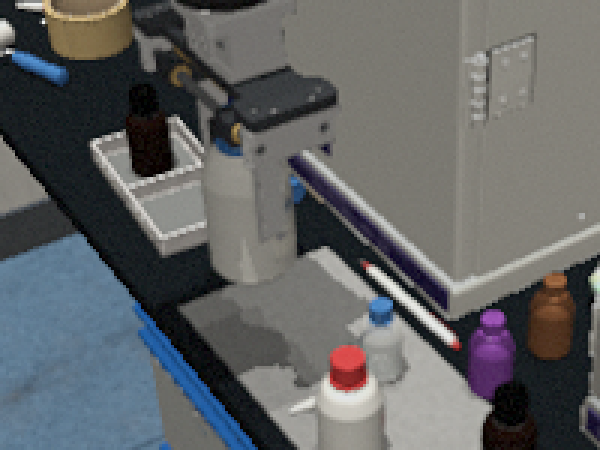

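```bash
python3 -m pendant '{"translation":[[0.06,0,-0.01],[0.13,0,-0.025],[0.2,0,-0.04],[0.27,0,-0.053],[0.34,0,-0.066],[0.4,0,-0.078],[0.416,0,-0.081],[0.416,0,-0.081]],"rot":[[-0.003,-0.002,-0.003],[-0.003,-0.002,-0.003],[-0.003,-0.002,-0.003],[-0.003,-0.002,-0.003],[-0.003,-0.002,-0.003],[-0.003,-0.002,-0.003],[-0.003,-0.002,-0.003],[-0.003,-0.002,-0.003]]}'; python3 - <<'E'
from station import *; import cv2
from h import *
cv2.imwrite('pics/w8.png',camera("wrist")[:,:,::-1])
cv2.imwrite('pics/t8.png',camera("top")[220:300,110:230,::-1].repeat(5,0).repeat(5,1))
p=camera_params("wrist");V=wview(get_obs(),p); print(proj(p,[[.498,.283,.003],[.503,.371,0.003]],V))
E
python3 go.py 0.498 0.283 0.068
```

```text
time_s: 8.85
ee_pos: [0.4965, 0.2844, 0.1593]
eef_rot: [-1.565, 0.001, 1.573]
force: [-0.4, -0.4, -2.6]
grip_width: 0.0645
[[322.3379 237.8785]
 [414.8163 242.9719]]
8.95 [0.4967 0.2822 0.1602] [-1.5661  0.0013  1.5712] F [-0.0871 -0.1389 -1.4328] w 0.0653
trans [ 0.0019  0.1845 -0.0035] rows 2.2122481302032515
rot [-0.003   0.0003 -0.0008] rows 0.03882089810450612
```

View pics/w8.png

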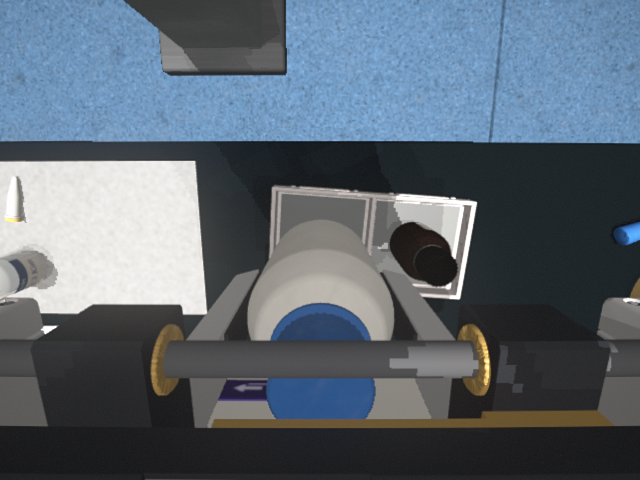

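View pics/t8.png

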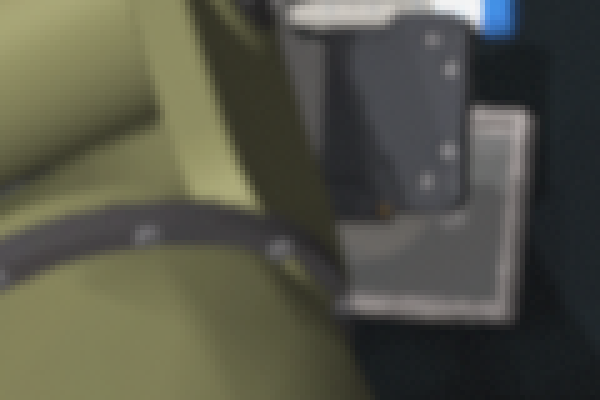

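```bash
python3 -m pendant '{"translation":[[0.002,0.06,-0.003],[0.002,0.12,-0.003],[0.002,0.16,-0.003],[0.002,0.175,-0.003],[0.002,0.182,-0.003],[0.002,0.184,-0.003],[0.002,0.184,-0.003]],"rot":[[-0.003,0,0],[-0.003,0,0],[-0.003,0,0],[-0.003,0,0],[-0.003,0,0],[-0.003,0,0],[-0.003,0,0]]}'; python3 go.py .498 .283 .067
```

```text
time_s: 9.53
ee_pos: [0.4983, 0.2829, 0.0693]
eef_rot: [-1.572, 0.001, 1.571]
force: [0.6, -0.4, -2.5]
grip_width: 0.0647
9.5333 [0.4983 0.2829 0.0693] [-1.5722  0.0007  1.5707] F [ 0.6426 -0.4033 -2.4579] w 0.0647
trans [0.0003 0.0046 0.0006] rows 0.056109131363076326
rot [ 0.0009 -0.0001 -0.0004] rows 0.01235203906600997
```

```bash
python3 -m pendant '{"translation":[[0,0.003,0],[0,0.005,0],[0,0.005,0],[0,0.005,0]],"rot":[[0,0,0],[0,0,0],[0,0,0],[0,0,0]]}'
```

```text
time_s: 9.87
ee_pos: [0.4984, 0.2829, 0.0672]
eef_rot: [-1.573, 0.0, 1.571]
force: [0.3, 0.3, -2.3]
grip_width: 0.0649
```

```bash
python3 -m pendant '{"translation":[[0,0.003,0],[0,0.003,0],[0,0.003,0]],"rot":[[0,0,0],[0,0,0],[0,0,0]]}'
```

```text
time_s: 10.12
ee_pos: [0.4989, 0.2829, 0.0669]
eef_rot: [-1.574, 0.0, 1.571]
force: [-2.0, -3.5, 9.9]
grip_width: 0.0647
```

Touching the floor; release and rise.

```bash
python3 -m pendant '{"translation":[[0,0,0],[0,0,0],[0,0,0],[0,0,0],[0,0,0]],"rot":[[0,0,0],[0,0,0],[0,0,0],[0,0,0],[0,0,0]]}' 0.84; python3 -m pendant '{"translation":[[0,-0.04,0],[0,-0.12,0],[0,-0.2,0],[0,-0.28,0],[0,-0.32,0],[0,-0.32,0],[0,-0.32,0]],"rot":[[0,0,0],[0,0,0],[0,0,0],[0,0,0],[0,0,0],[0,0,0],[0,0,0]]}'; python3 - <<'E'
from station import *; import cv2
cv2.imwrite('pics/s9.png',camera("scene")[130:280,180:380,::-1].repeat(3,0).repeat(3,1))
E
python3 go.py 0.48 0 0.23
```

```text
time_s: 10.53
ee_pos: [0.4988, 0.283, 0.0669]
eef_rot: [-1.574, 0.0, 1.571]
force: [0.0, 0.3, 0.2]
grip_width: 0.0788
time_s: 11.12
ee_pos: [0.4985, 0.2831, 0.2275]
eef_rot: [-1.575, -0.001, 1.571]
force: [0.6, 0.2, 0.4]
grip_width: 0.0789
11.1667 [0.4981 0.2829 0.226 ] [-1.5731  0.0006  1.5709] F [ 0.1968  0.0888 -0.982 ] w 0.0788
trans [-0.5658 -0.0077  0.0363] rows 6.79854866863815
rot [ 0.0015  0.0001 -0.0004] rows 0.018918872152722907
```

View pics/s9.png

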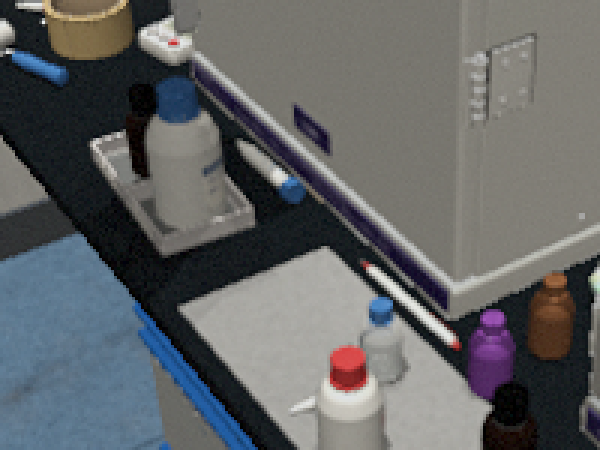

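```bash
python3 -m pendant '{"translation":[[-0.566,0,0.036],[-0.566,0,0.036],[-0.566,0,0.036],[-0.566,0,0.036],[-0.566,0,0.036],[-0.566,0,0.036],[-0.566,0,0.036],[-0.566,0,0.036]],"rot":[[0,0,0],[0,0,0],[0,0,0],[0,0,0],[0,0,0],[0,0,0],[0,0,0],[0,0,0]]}' 1 20; python3 go.py .541 -.143 .2
```

```text
time_s: 11.83
ee_pos: [0.4792, -0.0046, 0.2245]
eef_rot: [-1.57, 0.001, 1.567]
force: [0.9, -0.3, 0.8]
grip_width: 0.0938
11.8333 [ 0.4792 -0.0046  0.2245] [-1.5703  0.0011  1.5667] F [ 0.8971 -0.3436  0.816 ] w 0.0938
trans [-0.2763  0.0493 -0.1248] rows 3.6830319863133614
rot [-0.0003 -0.0026 -0.0007] rows 0.03443611259784951
```

```bash
python3 -m pendant '{"translation":[[-0.276,0.05,-0.125],[-0.276,0.05,-0.125],[-0.276,0.05,-0.125],[-0.276,0.05,-0.125],[-0.276,0.05,-0.125],[-0.276,0.05,-0.125]],"rot":[[0,-0.002,0],[0,-0.002,0],[0,-0.002,0],[0,-0.002,0],[0,-0.002,0],[0,-0.002,0]]}'; python3 - <<'E'
from station import *; import cv2
from h import *
im=camera("wrist")[:,:,::-1]
cv2.imwrite('pics/w10.png',im)
p=camera_params("wrist");V=wview(get_obs(),p); print(proj(p,[[.541,-.144,.089],[.4925,-.23,.003],[.4906,-.311,0.003],[.485,-.391,.003]],V))
z=im[190:275,290:365]; cv2.imwrite('pics/w10c.png',cv2.resize(np.clip(z*4.0,0,255).astype(np.uint8),None,fx=7,fy=7))
E
python3 go.py 0.541 -.144 0.043
```

```text
time_s: 12.33
ee_pos: [0.5406, -0.1434, 0.1972]
eef_rot: [-1.567, -0.0, 1.568]
force: [-0.6, 0.0, -0.0]
grip_width: 0.0942
[[319.5506 249.2324]
 [235.3891 182.8263]
 [156.3489 181.3036]
 [ 78.2547 176.2129]]
12.3833 [ 0.5406 -0.1424  0.198 ] [-1.5675  0.0001  1.5692] F [-0.6945  0.9207  0.3122] w 0.0936
trans [-0.0031  0.31   -0.0018] rows 3.7169589234533444
rot [-0.0021 -0.001  -0.    ] rows 0.028953223996494453
```

View pics/w10.png

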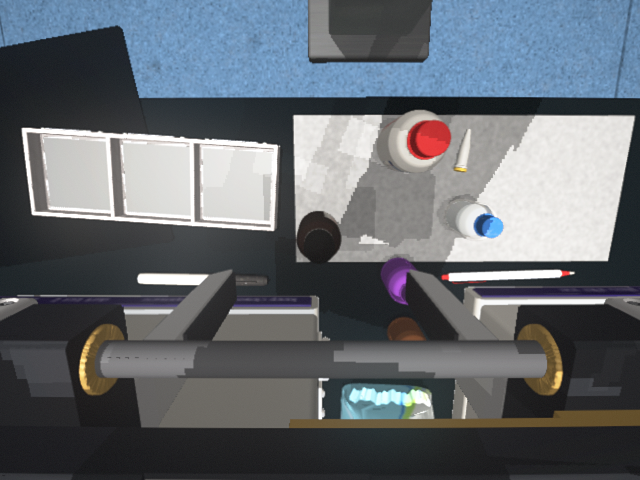

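View pics/w10c.png

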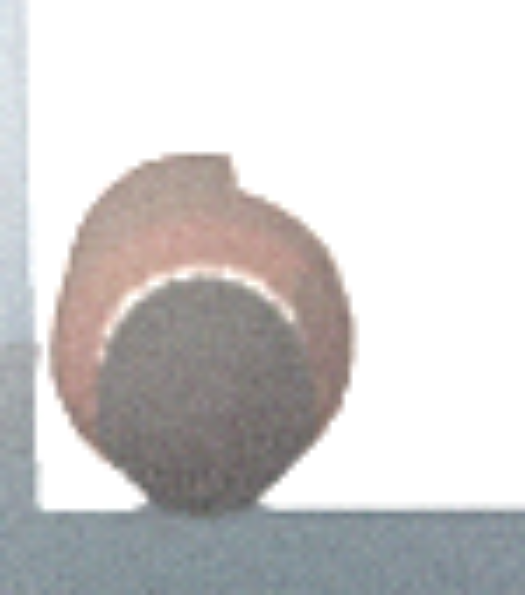

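```bash
python3 -m pendant '{"translation":[[-0.002,0.03,0],[-0.002,0.1,0],[-0.002,0.18,0],[-0.002,0.25,0],[-0.002,0.29,0],[-0.002,0.31,0],[-0.002,0.31,0],[-0.002,0.31,0]],"rot":[[-0.002,0,0],[-0.002,0,0],[-0.002,0,0],[-0.002,0,0],[-0.002,0,0],[-0.002,0,0],[-0.002,0,0],[-0.002,0,0]]}' 0.75 20;  python3 -m pendant '{"translation":[[0,0.001,0],[0,0.001,0],[0,0.001,0],[0,0.001,0],[0,0.001,0],[0,0.001,0],[0,0.001,0]],"rot":[[0,0,0],[0,0,0],[0,0,0],[0,0,0],[0,0,0],[0,0,0],[0,0,0]]}' 0; python3 go.py
```

```text
time_s: 13.05
ee_pos: [0.5405, -0.1428, 0.0439]
eef_rot: [-1.571, 0.0, 1.57]
force: [-0.6, 0.4, 0.8]
grip_width: 0.0703
time_s: 13.63
ee_pos: [0.5408, -0.143, 0.0439]
eef_rot: [-1.572, 0.001, 1.57]
force: [0.4, -0.3, 5.8]
grip_width: 0.0406
13.6333 [ 0.5408 -0.143   0.0439] [-1.5722  0.0006  1.5701] F [ 0.3795 -0.2702  5.8125] w 0.0406
```

```bash
python3 -m pendant '{"translation":[[0,-0.03,0],[0,-0.09,0],[0,-0.15,0],[0,-0.2,0],[0,-0.2,0],[0,-0.2,0]],"rot":[[0,0,0],[0,0,0],[0,0,0],[0,0,0],[0,0,0],[0,0,0]]}';python3 go.py 0.4906 -.311 0.14
```

```text
time_s: 14.13
ee_pos: [0.5409, -0.143, 0.1446]
eef_rot: [-1.574, 0.001, 1.57]
force: [-1.1, -0.5, -1.2]
grip_width: 0.0399
14.1333 [ 0.5409 -0.143   0.1446] [-1.5739  0.0011  1.5701] F [-1.0981 -0.4789 -1.1969] w 0.0399
trans [-0.3361  0.0093  0.1003] rows 4.207281629471082
rot [ 0.002  -0.0004 -0.0007] rows 0.027162362591275878
```

```bash
python3 -m pendant '{"translation":[[-0.06,0.009,0.018],[-0.12,0.009,0.036],[-0.18,0.009,0.054],[-0.24,0.009,0.072],[-0.3,0.009,0.09],[-0.336,0.009,0.1],[-0.336,0.009,0.1],[-0.336,0.009,0.1]],"rot":[[0.002,0,0],[0.002,0,0],[0.002,0,0],[0.002,0,0],[0.002,0,0],[0.002,0,0],[0.002,0,0],[0.002,0,0]]}'; python3 - <<'E'
from station import *; import cv2
from h import *
im=camera("wrist")[:,:,::-1]
cv2.imwrite('pics/w11.png',im)
p=camera_params("wrist");V=wview(get_obs(),p); print(proj(p,[[.495,-.231,.003],[.4906,-.311,0.003],[.485,-.391,.003]],V))
E
python3 go.py 0.4906 -.311 0.047
```

```text
time_s: 14.8
ee_pos: [0.4899, -0.3111, 0.1384]
eef_rot: [-1.569, -0.001, 1.568]
force: [0.3, 1.0, -0.3]
grip_width: 0.0402
[[410.4946 245.9769]
 [320.5162 241.3767]
 [229.7972 235.4169]]
14.85 [ 0.4904 -0.3103  0.1387] [-1.569  -0.0004  1.5696] F [ 0.0155 -0.3312 -1.2793] w 0.0399
trans [-0.0014  0.1834 -0.0007] rows 2.199340769080803
rot [-0.0011 -0.0007  0.0003] rows 0.017422122705504715
```

View pics/w11.png

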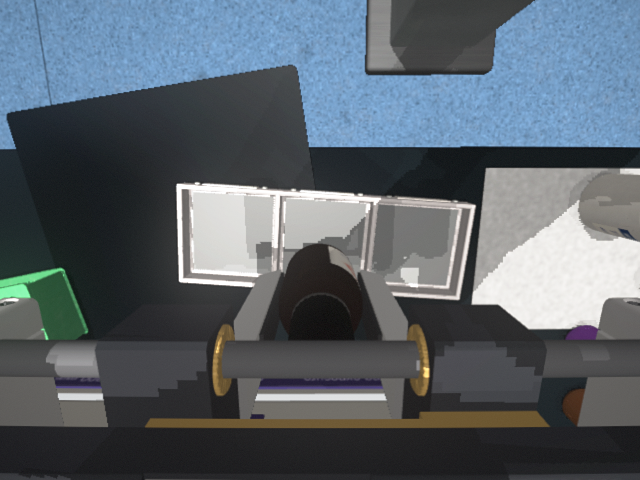

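```bash
python3 -m pendant '{"translation":[[0.005,0.07,0],[0.005,0.13,0],[0.005,0.16,0],[0.005,0.175,0],[0.005,0.182,0],[0.005,0.184,0],[0.005,0.184,0]],"rot":[[0,0,0],[0,0,0],[0,0,0],[0,0,0],[0,0,0],[0,0,0],[0,0,0]]}'; python3 go.py .4906 -.308 .046
```

```text
time_s: 15.43
ee_pos: [0.4908, -0.3074, 0.0473]
eef_rot: [-1.57, 0.0, 1.57]
force: [-0.8, 0.3, -0.4]
grip_width: 0.0403
15.4333 [ 0.4908 -0.3074  0.0473] [-1.5698  0.0001  1.5705] F [-0.8053  0.3033 -0.4248] w 0.0403
trans [-0.0013  0.0027  0.0004] rows 0.03559700217361576
rot [-0.0006 -0.0002 -0.0001] rows 0.008490458950685092
```

```bash
python3 -m pendant '{"translation":[[0,0.002,0],[0,0.003,0],[0,0.003,0],[0,0.003,0]],"rot":[[0,0,0],[0,0,0],[0,0,0],[0,0,0]]}'
```

```text
time_s: 15.77
ee_pos: [0.4914, -0.3073, 0.0469]
eef_rot: [-1.571, 0.001, 1.571]
force: [-1.1, 2.2, 6.0]
grip_width: 0.0404
```

```bash
python3 -m pendant '{"translation":[[0,0,0],[0,0,0],[0,0,0],[0,0,0],[0,0,0]],"rot":[[0,0,0],[0,0,0],[0,0,0],[0,0,0],[0,0,0]]}' 0.66; python3 -m pendant '{"translation":[[0,-0.04,0],[0,-0.12,0],[0,-0.2,0],[0,-0.28,0],[0,-0.34,0],[0,-0.34,0],[0,-0.34,0]],"rot":[[0,0,0],[0,0,0],[0,0,0],[0,0,0],[0,0,0],[0,0,0],[0,0,0]]}'; python3 - <<'E'
from station import *; import cv2
cv2.imwrite('pics/s12.png',camera("scene")[200:400,260:460,::-1].repeat(3,0).repeat(3,1))
E
python3 go.py 0.457 -.06 0.21
```

```text
time_s: 16.18
ee_pos: [0.4913, -0.3074, 0.0469]
eef_rot: [-1.571, 0.001, 1.571]
force: [0.0, -0.0, 0.0]
grip_width: 0.0618
time_s: 16.77
ee_pos: [0.4916, -0.3075, 0.2183]
eef_rot: [-1.574, 0.002, 1.571]
force: [-0.1, -1.1, -0.7]
grip_width: 0.062
16.8167 [ 0.4911 -0.3072  0.2164] [-1.5709  0.0006  1.5706] F [-0.0206  0.2693 -1.3493] w 0.062
trans [0.4943 0.0126 0.0684] rows 5.985381611950748
rot [ 0.0001 -0.0001 -0.0004] rows 0.005089943770513549
```

View pics/s12.png

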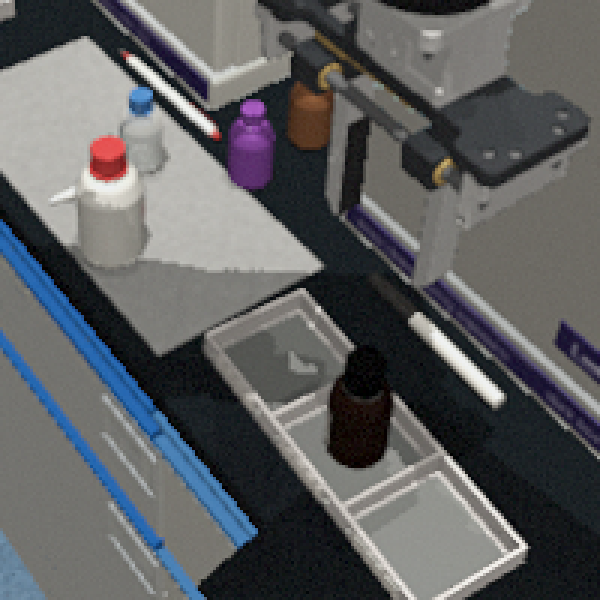

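```bash
python3 -m pendant '{"translation":[[0.494,0,0.068],[0.494,0,0.068],[0.494,0,0.068],[0.494,0,0.068],[0.494,0,0.068],[0.494,0,0.068],[0.494,0,0.068],[0.494,0,0.068]],"rot":[[0,0,0],[0,0,0],[0,0,0],[0,0,0],[0,0,0],[0,0,0],[0,0,0],[0,0,0]]}' 0.95 25;  python3 - <<'E'
from station import *; import cv2
from h import *
im=camera("wrist")[:,:,::-1]
cv2.imwrite('pics/w13.png',im)
p=camera_params("wrist");V=wview(get_obs(),p); print(proj(p,[[.457,-.06,.105],[.523,.003,.075]],V))
E
python3 go.py 0.457 -.06 0.052
```

```text
time_s: 17.48
ee_pos: [0.4566, -0.0586, 0.2151]
eef_rot: [-1.569, 0.0, 1.574]
force: [0.1, -0.8, -1.4]
grip_width: 0.0892
[[321.2785 248.2781]
 [387.8853 308.3614]]
17.5333 [ 0.4569 -0.0598  0.2152] [-1.5691  0.0004  1.5721] F [ 0.5244 -0.7    -0.2447] w 0.0893
trans [-0.0003  0.3265 -0.0007] rows 3.914450027559368
rot [-0.0011  0.0008 -0.0002] rows 0.017025468684641665
```

View pics/w13.png

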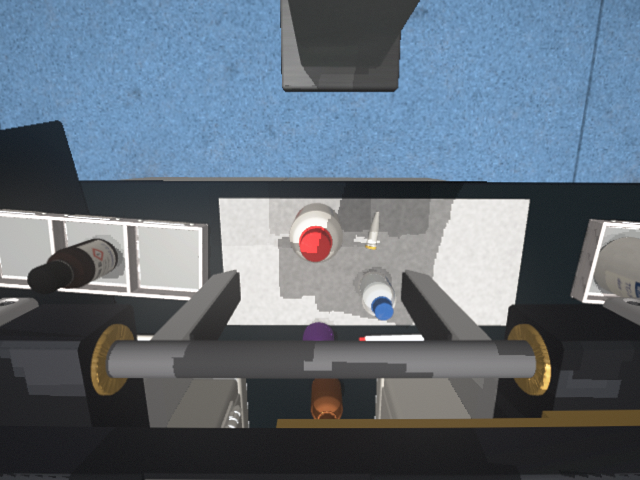

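```bash
python3 -m pendant '{"translation":[[-0.007,0.06,0.004],[-0.007,0.13,0.004],[-0.007,0.2,0.004],[-0.007,0.27,0.004],[-0.007,0.31,0.004],[-0.007,0.326,0.004],[-0.007,0.326,0.004],[-0.007,0.326,0.004]],"rot":[[0,0,0],[0,0,0],[0,0,0],[0,0,0],[0,0,0],[0,0,0],[0,0,0],[0,0,0]]}' 0.85;  python3 -m pendant '{"translation":[[0,0.001,0],[0,0.001,0],[0,0.001,0],[0,0.001,0],[0,0.001,0],[0,0.001,0],[0,0.001,0]],"rot":[[0,0,0],[0,0,0],[0,0,0],[0,0,0],[0,0,0],[0,0,0],[0,0,0]]}' 0 25; python3 -m pendant '{"translation":[[0,-0.03,0],[0,-0.09,0],[0,-0.15,0],[0,-0.2,0],[0,-0.22,0],[0,-0.22,0]],"rot":[[0,0,0],[0,0,0],[0,0,0],[0,0,0],[0,0,0],[0,0,0]]}';python3 go.py 0.486 -.387 0.16
```

```text
time_s: 18.2
ee_pos: [0.4549, -0.0641, 0.0526]
eef_rot: [-1.569, 0.0, 1.571]
force: [0.0, -0.5, 0.1]
grip_width: 0.0797
time_s: 18.78
ee_pos: [0.4552, -0.0641, 0.0525]
eef_rot: [-1.57, 0.0, 1.571]
force: [-0.7, 1.4, 5.6]
grip_width: 0.0492
time_s: 19.28
ee_pos: [0.456, -0.0642, 0.1641]
eef_rot: [-1.573, 0.001, 1.571]
force: [-0.3, 1.2, -1.4]
grip_width: 0.0488
19.2833 [ 0.456  -0.0642  0.1641] [-1.573   0.0013  1.5712] F [-0.2808  1.1863 -1.3649] w 0.0488
trans [-0.6456  0.0091 -0.0597] rows 7.7751475858601715
rot [ 0.0014  0.0002 -0.0008] rows 0.02082566443836467
```

```bash
python3 -m pendant '{"translation":[[-0.06,-0.02,-0.006],[-0.14,-0.03,-0.013],[-0.22,-0.03,-0.02],[-0.3,-0.03,-0.028],[-0.38,-0.03,-0.035],[-0.46,-0.03,-0.042],[-0.54,-0.03,-0.05],[-0.6,-0.03,-0.056]],"rot":[[0,0,0],[0,0,0],[0,0,0],[0,0,0],[0,0,0],[0,0,0],[0,0,0],[0,0,0]]}'; python3 go.py 0.486 -.387 0.17
```

```text
time_s: 19.95
ee_pos: [0.4832, -0.3668, 0.1766]
eef_rot: [-1.571, -0.001, 1.57]
force: [0.1, 0.2, -0.6]
grip_width: 0.0492
19.95 [ 0.4832 -0.3668  0.1766] [-1.5706 -0.0005  1.5699] F [ 0.1147  0.1926 -0.6308] w 0.0492
trans [-0.0405  0.0132 -0.0056] rows 0.5146591944568956
rot [-0.0001 -0.0005  0.0003] rows 0.008121426498089057
```

```bash
python3 -m pendant '{"translation":[[-0.04,0.01,-0.005],[-0.04,0.01,-0.005],[-0.04,0.01,-0.005],[-0.04,0.01,-0.005]],"rot":[[0,0,0],[0,0,0],[0,0,0],[0,0,0]]}';  python3 - <<'E'
from station import *; import cv2
from h import *
im=camera("wrist")[:,:,::-1]
cv2.imwrite('pics/w14.png',im)
p=camera_params("wrist");V=wview(get_obs(),p); print(proj(p,[[.495,-.228,.003],[.4906,-.308,0.003],[.486,-.387,.003]],V))
E
python3 go.py 0.486 -.387 0.056
```

```text
time_s: 20.28
ee_pos: [0.4854, -0.386, 0.1699]
eef_rot: [-1.569, -0.002, 1.57]
force: [-0.1, 0.1, -1.4]
grip_width: 0.0494
[[480.9698 242.7125]
 [400.3121 238.4798]
 [319.7048 234.0084]]
20.3333 [ 0.4857 -0.3858  0.1707] [-1.5697 -0.0015  1.5707] F [ 0.426   0.5254 -1.1596] w 0.0491
trans [-0.0028  0.2293 -0.0009] rows 2.7496586597505344
rot [-0.0007 -0.0001  0.001 ] rows 0.014966323152587694
```

View pics/w14.png

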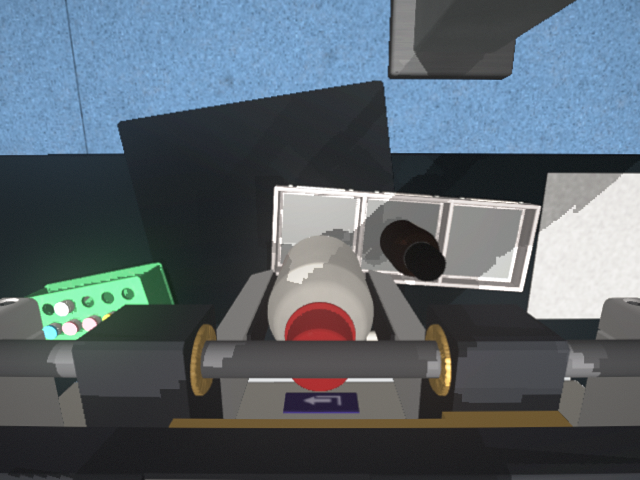

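```bash
python3 -m pendant '{"translation":[[-0.002,0.06,0],[-0.002,0.12,0],[-0.002,0.17,0],[-0.002,0.205,0],[-0.002,0.22,0],[-0.002,0.227,0],[-0.002,0.229,0],[-0.002,0.229,0]],"rot":[[0,0,0],[0,0,0],[0,0,0],[0,0,0],[0,0,0],[0,0,0],[0,0,0],[0,0,0]]}'; python3 -m pendant '{"translation":[[0,0.002,0],[0,0.003,0],[0,0.003,0]],"rot":[[0,0,0],[0,0,0],[0,0,0]]}'
```

```text
time_s: 21.0
ee_pos: [0.4861, -0.3867, 0.0573]
eef_rot: [-1.571, -0.0, 1.571]
force: [0.3, -0.1, -0.9]
grip_width: 0.0492
time_s: 21.25
ee_pos: [0.4863, -0.3868, 0.0564]
eef_rot: [-1.572, 0.0, 1.571]
force: [0.0, -0.4, -1.4]
grip_width: 0.0496
```

```bash
python3 -m pendant '{"translation":[[0,0.002,0],[0,0.003,0],[0,0.003,0]],"rot":[[0,0,0],[0,0,0],[0,0,0]]}'
```

```text
time_s: 21.5
ee_pos: [0.4865, -0.387, 0.0556]
eef_rot: [-1.572, 0.001, 1.571]
force: [-1.1, 1.7, 4.0]
grip_width: 0.0491
```

```bash
python3 -m pendant '{"translation":[[0,0,0],[0,0,0],[0,0,0],[0,0,0],[0,0,0]],"rot":[[0,0,0],[0,0,0],[0,0,0],[0,0,0],[0,0,0]]}' 0.67; python3 -m pendant '{"translation":[[0,-0.04,0],[0,-0.12,0],[0,-0.2,0],[0,-0.28,0],[0,-0.32,0],[0,-0.32,0],[0,-0.32,0]],"rot":[[0,0,0],[0,0,0],[0,0,0],[0,0,0],[0,0,0],[0,0,0],[0,0,0]]}'; python3 - <<'E'
from station import *; import cv2
cv2.imwrite('pics/s15.png',camera("scene")[200:420,250:450,::-1].repeat(3,0)[:600].repeat(3,1))
E
python3 go.py 0.526 .001 0.20
```

```text
time_s: 21.92
ee_pos: [0.4865, -0.387, 0.0555]
eef_rot: [-1.572, 0.001, 1.571]
force: [0.1, -0.5, -0.3]
grip_width: 0.063
time_s: 22.5
ee_pos: [0.4864, -0.387, 0.2162]
eef_rot: [-1.574, 0.002, 1.571]
force: [0.2, 0.6, -0.9]
grip_width: 0.0634
22.55 [ 0.486  -0.3867  0.2146] [-1.5716  0.0001  1.571 ] F [-0.6445  0.5309 -0.7905] w 0.0628
trans [ 0.7753  0.0292 -0.0801] rows 9.352804190698729
rot [ 0.0005  0.0002 -0.    ] rows 0.006598886667118254
```

View pics/s15.png

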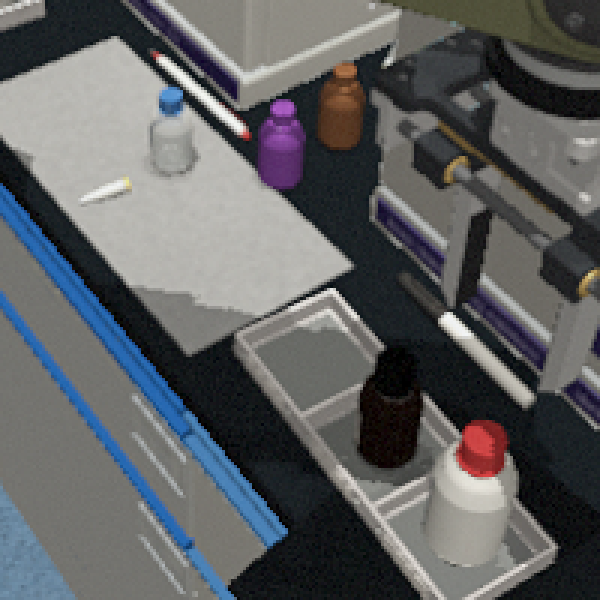

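```bash
python3 -m pendant '{"translation":[[0.6,0,0],[0.6,0,0],[0.6,0,0],[0.6,0,0],[0.6,0,0],[0.6,0,0],[0.6,0,0],[0.6,0,0]],"rot":[[0,0,0],[0,0,0],[0,0,0],[0,0,0],[0,0,0],[0,0,0],[0,0,0],[0,0,0]]}' 0.7 15; python3 go.py .526 .001 .18
```

```text
time_s: 23.22
ee_pos: [0.485, -0.082, 0.213]
eef_rot: [-1.569, -0.001, 1.574]
force: [0.3, 0.9, -0.2]
grip_width: 0.0662
23.2167 [ 0.485 -0.082  0.213] [-1.5689 -0.0014  1.5743] F [ 0.3412  0.8972 -0.179 ] w 0.0662
trans [ 0.1657  0.0661 -0.0827] rows 2.357767289172515
rot [-0.0012  0.0022  0.0009] rows 0.03367719097418878
```

```bash
python3 -m pendant '{"translation":[[0.166,0.066,-0.083],[0.166,0.066,-0.083],[0.166,0.066,-0.083],[0.166,0.066,-0.083],[0.166,0.066,-0.083]],"rot":[[0,0.002,0],[0,0.002,0],[0,0.002,0],[0,0.002,0],[0,0.002,0]]}'; python3 - <<'E'
from station import *; import cv2
from h import *
im=camera("wrist")[:,:,::-1]
cv2.imwrite('pics/w16.png',im)
p=camera_params("wrist");V=wview(get_obs(),p); print(proj(p,[[.526,.001,.075],[.526,0.001,.0]],V))
E
python3 go.py .526 .001 .040
```

```text
time_s: 23.63
ee_pos: [0.5256, 0.0015, 0.1783]
eef_rot: [-1.566, -0.001, 1.573]
force: [-0.3, 0.3, 0.6]
grip_width: 0.0656
[[321.7284 250.7229]
 [321.244  232.2058]]
23.6833 [0.5257 0.0007 0.179 ] [-1.5668 -0.0013  1.5715] F [-0.6535 -0.0592 -0.5171] w 0.0659
trans [ 0.0003  0.2781 -0.0017] rows 3.3344696620492553
rot [-0.0025  0.0004  0.0008] rows 0.033968310537637506
```

View pics/w16.png

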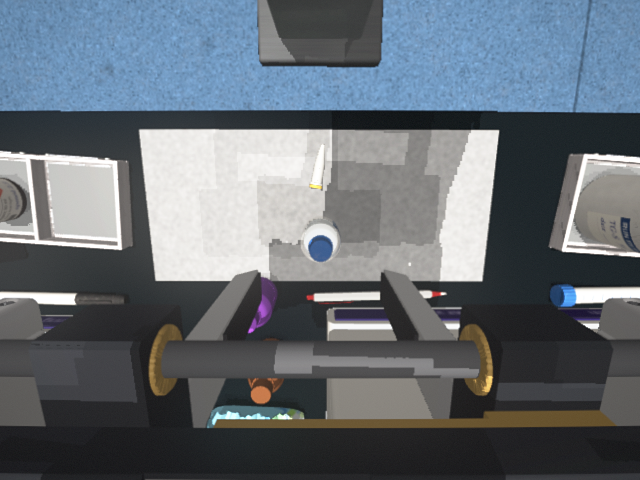

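```bash
python3 - <<'E'
from station import *
from h import *
t=camera_params("top"); s=camera_params("scene")
print("top cap", plane(t,(347,214.5),.075), "body", plane(t,(346.5,220),.03))
im=cv2.imread('pics/top0.png'); hsv=cv2.cvtColor(im,cv2.COLOR_BGR2HSV)
m=cv2.inRange(hsv,(130,80,50),(165,255,255)); m[:200]=0;m[235:]=0;m[:,:330]=0;m[:,365:]=0
x,y,w,h=cv2.boundingRect(m); print(x,y,w,h)
print("near edge z0..", plane(t,[(x+w/2,y+h)],0), plane(t,[(x,y+h/2)],0.03))
sc=cv2.imread('pics/scene0.png'); hs=cv2.cvtColor(sc,cv2.COLOR_BGR2HSV); m=cv2.inRange(hs,(130,80,40),(165,255,255)); m[:,:330]=0;m[:,356:]=0;m[:225]=0;m[270:]=0
x,y,w,h=cv2.boundingRect(m); print(x,y,w,h,plane(s,(x+w/2,y+2),.075),plane(s,(x+w/2,y+h),0))
E
```

```text
top cap [[ 0.5911 -0.0607  0.075 ]] body [[ 0.5891 -0.0623  0.03  ]]
338 209 18 19
near edge z0.. [[ 0.577  -0.0651  0.    ]] [[ 0.5926 -0.0434  0.03  ]]
335 233 17 31 [[ 0.5897 -0.0605  0.075 ]] [[ 0.5806 -0.0776  0.    ]]
```

```bash
python3 -m pendant '{"translation":[[-0.001,0.06,0.002],[-0.001,0.12,0.002],[-0.001,0.18,0.002],[-0.001,0.23,0.002],[-0.001,0.26,0.002],[-0.001,0.277,0.002],[-0.001,0.278,0.002],[-0.001,0.278,0.002]],"rot":[[-0.002,0,0],[-0.002,0,0],[-0.002,0,0],[-0.002,0,0],[-0.002,0,0],[-0.002,0,0],[-0.002,0,0],[-0.002,0,0]]}' 0.65;  python3 -m pendant '{"translation":[[0,0.001,0],[0,0.001,0],[0,0.001,0],[0,0.001,0],[0,0.001,0],[0,0.001,0],[0,0.001,0]],"rot":[[0,0,0],[0,0,0],[0,0,0],[0,0,0],[0,0,0],[0,0,0],[0,0,0]]}' 0 18; python3 go.py
```

```text
time_s: 24.35
ee_pos: [0.5243, -0.0004, 0.0406]
eef_rot: [-1.57, -0.001, 1.571]
force: [0.1, -0.8, 0.6]
grip_width: 0.0609
time_s: 24.93
ee_pos: [0.5246, -0.0003, 0.0406]
eef_rot: [-1.571, -0.001, 1.571]
force: [-1.0, 0.6, 6.8]
grip_width: 0.035
24.9333 [ 0.5246 -0.0003  0.0406] [-1.5711 -0.0012  1.5707] F [-1.0283  0.5928  6.7543] w 0.035
```

```bash
python3 -m pendant '{"translation":[[0,-0.03,0],[0,-0.09,0],[0,-0.15,0],[0,-0.2,0],[0,-0.22,0],[0,-0.22,0]],"rot":[[0,0,0],[0,0,0],[0,0,0],[0,0,0],[0,0,0],[0,0,0]]}';python3 go.py 0.496 -.228 0.15
```

```text
time_s: 25.43
ee_pos: [0.5254, -0.0005, 0.1525]
eef_rot: [-1.575, -0.001, 1.571]
force: [0.1, 0.4, -0.6]
grip_width: 0.035
25.4333 [ 0.5254 -0.0005  0.1525] [-1.5748 -0.0009  1.5707] F [ 0.1002  0.3906 -0.6425] w 0.035
trans [-0.4551  0.0043  0.0587] rows 5.501757467288643
rot [ 0.0025 -0.0001  0.0006] rows 0.032679188071579955
```

```bash
python3 -m pendant '{"translation":[[-0.06,0,0.01],[-0.14,0,0.02],[-0.21,0,0.03],[-0.28,0,0.04],[-0.35,0,0.05],[-0.42,0,0.055],[-0.455,0,0.058],[-0.455,0,0.058]],"rot":[[0.002,0,0],[0.002,0,0],[0.002,0,0],[0.002,0,0],[0.002,0,0],[0.002,0,0],[0.002,0,0],[0.002,0,0]]}'; python3 - <<'E'
from station import *; import cv2
from h import *
im=camera("wrist")[:,:,::-1]
cv2.imwrite('pics/w17.png',im)
p=camera_params("wrist");V=wview(get_obs(),p); print(proj(p,[[.496,-.228,.003],[.491,-.308,0.003],[.486,-.387,.003]],V))
E
python3 go.py 0.496 -.228 0.0445
```

```text
time_s: 26.1
ee_pos: [0.4951, -0.2307, 0.1498]
eef_rot: [-1.569, -0.002, 1.567]
force: [0.0, 0.1, -0.4]
grip_width: 0.0352
[[321.9565 239.0189]
 [234.4252 234.0597]
 [147.7151 229.0884]]
26.15 [ 0.4954 -0.2289  0.1499] [-1.569  -0.0023  1.5682] F [0.4561 0.9237 0.2985] w 0.0352
trans [ 0.0014  0.2109 -0.0015] rows 2.5286736551056554
rot [-0.0011 -0.0017  0.0015] rows 0.031210883991798513
```

View pics/w17.png

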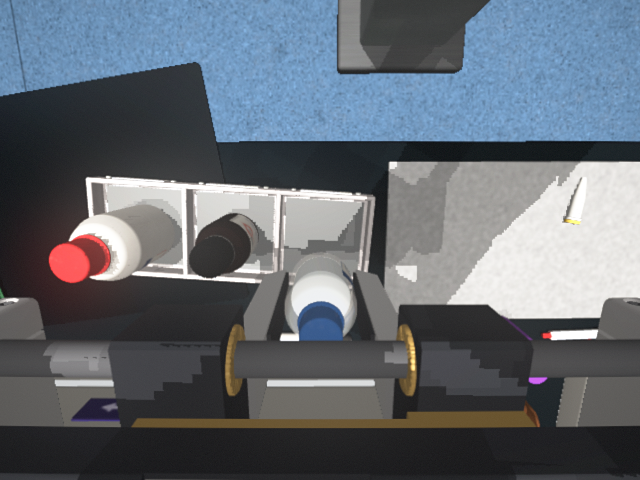

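```bash
python3 -m pendant '{"translation":[[0.004,0.06,-0.001],[0.004,0.12,-0.001],[0.004,0.17,-0.001],[0.004,0.195,-0.001],[0.004,0.205,-0.001],[0.004,0.21,-0.001],[0.004,0.21,-0.001]],"rot":[[0,0,0],[0,0,0],[0,0,0],[0,0,0],[0,0,0],[0,0,0],[0,0,0]]}'; python3 -m pendant '{"translation":[[0,0.001,0],[0,0.002,0],[0,0.002,0]],"rot":[[0,0,0],[0,0,0],[0,0,0]]}'
```

```text
time_s: 26.73
ee_pos: [0.4959, -0.226, 0.0449]
eef_rot: [-1.569, -0.003, 1.569]
force: [0.7, 0.1, -0.4]
grip_width: 0.0349
time_s: 26.98
ee_pos: [0.4962, -0.226, 0.0444]
eef_rot: [-1.57, -0.002, 1.569]
force: [0.8, -0.2, -0.1]
grip_width: 0.0353
```

```bash
python3 -m pendant '{"translation":[[0,0.002,0],[0,0.003,0],[0,0.003,0]],"rot":[[0,0,0],[0,0,0],[0,0,0]]}'
```

```text
time_s: 27.23
ee_pos: [0.4965, -0.2262, 0.0436]
eef_rot: [-1.571, -0.002, 1.569]
force: [-1.4, 1.6, 5.7]
grip_width: 0.0352
```

```bash
python3 -m pendant '{"translation":[[0,0,0],[0,0,0],[0,0,0],[0,0,0],[0,0,0]],"rot":[[0,0,0],[0,0,0],[0,0,0],[0,0,0],[0,0,0]]}' 0.58; python3 -m pendant '{"translation":[[0,-0.04,0],[0,-0.12,0],[0,-0.2,0],[0,-0.28,0],[0,-0.34,0],[0,-0.34,0],[0,-0.34,0]],"rot":[[0,0,0],[0,0,0],[0,0,0],[0,0,0],[0,0,0],[0,0,0],[0,0,0]]}'; python3 -m pendant '{"translation":[[0.25,-0.02,0.22],[0.25,-0.02,0.22],[0.25,-0.02,0.22],[0.25,-0.02,0.22],[0.25,-0.02,0.22],[0.25,-0.02,0.22],[0.25,-0.02,0.22],[0.25,-0.02,0.22]],"rot":[[0,0,0],[0,0,0],[0,0,0],[0,0,0],[0,0,0],[0,0,0],[0,0,0],[0,0,0]]}'; python3 - <<'E'
from station import *; import cv2
cv2.imwrite('pics/s18.png',camera("scene")[:,:,::-1])
cv2.imwrite('pics/t18.png',camera("top")[:,:,::-1])
cv2.imwrite('pics/w18.png',camera("wrist")[:,:,::-1])
E
```

```text
time_s: 27.65
ee_pos: [0.4965, -0.2262, 0.0436]
eef_rot: [-1.571, -0.002, 1.569]
force: [-0.7, -0.1, -0.6]
grip_width: 0.0546
time_s: 28.23
ee_pos: [0.4969, -0.2266, 0.2148]
eef_rot: [-1.573, -0.0, 1.569]
force: [0.5, -0.8, -1.0]
grip_width: 0.0542
time_s: 28.9
ee_pos: [0.3875, -0.102, 0.2239]
eef_rot: [-1.572, -0.001, 1.568]
force: [-0.0, -0.3, -0.0]
grip_width: 0.0548
```

View pics/s18.png

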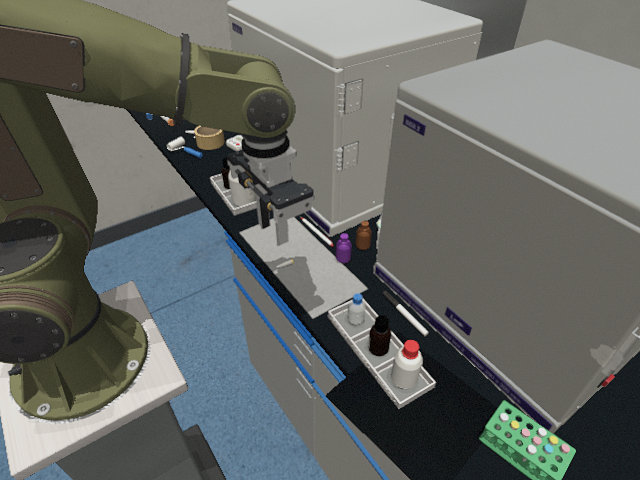

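View pics/t18.png

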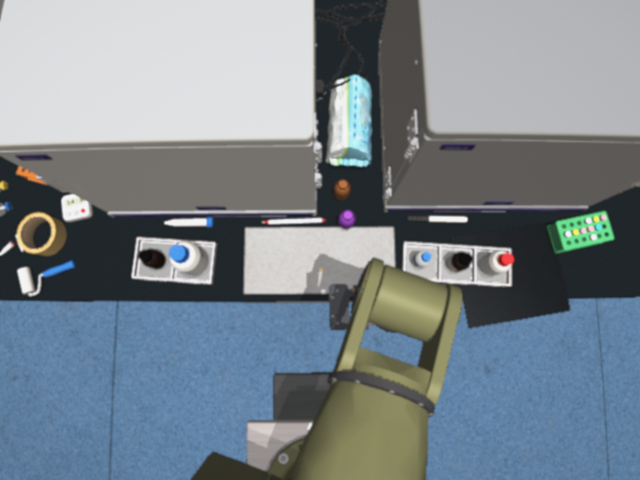

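View pics/w18.png

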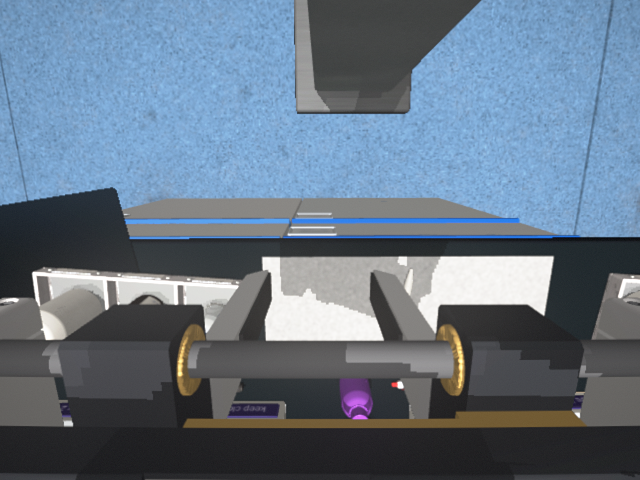

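All five stand in their bays. A numeric check of the cap positions in the top view, in the carrier frames:

```bash
python3 - <<'E'
from station import *
from h import *
im=cv2.imread('pics/top0.png'); im=cv2.imread('pics/t18.png'); p=camera_params("top")
hsv=cv2.cvtColor(im,cv2.COLOR_BGR2HSV); g=cv2.cvtColor(im,cv2.COLOR_BGR2GRAY)
blue=cv2.inRange(hsv,(95,120,110),(120,255,255)); red=cv2.inRange(hsv,(0,120,120),(8,255,255))|cv2.inRange(hsv,(172,120,120),(180,255,255)); dark=cv2.inRange(g,0,24)
C={2:((.5005,.327),-.07),3:((.491,-.309),-.067)}
for n,m,(x0,y0,x1,y1),z,k in [("large",blue,(165,240,200,270),.138,2),("little",blue,(413,247,435,268),.078,3),("middle",red,(492,247,520,272),.108,3),("amb2",dark,(138,243,166,272),.092,2),("amb3",dark,(448,247,474,274),.092,3)]:
    c=max(cv2.findContours(m[y0:y1,x0:x1].copy(),0,1)[0],key=cv2.contourArea); M=cv2.moments(c); uv=(M['m10']/M['m00']+x0,M['m01']/M['m00']+y0)
    X=plane(p,uv,z)[0]; c0,a=C[k]; d=X[:2]-c0; R=np.array([[np.cos(a),np.sin(a)],[-np.sin(a),np.cos(a)]]); print(n,uv,X,"in carrier mm",1e3*R@d)
cv2.imwrite('pics/t18c.png',cv2.vconcat([cv2.resize(im[230:292,125:225],(700,300),interpolation=cv2.INTER_CUBIC),cv2.resize(im[230:292,395:520],(700,300),interpolation=cv2.INTER_CUBIC)]))
E
python3 go.py
```

```text
large (178.9636098981077, 253.18558951965065) [0.4996 0.2763 0.138 ] in carrier mm [  2.6599 -50.6184]
little (425.7888888888889, 256.4) [ 0.4996 -0.2252  0.078 ] in carrier mm [ 2.9751 84.2235]
middle (505.652278177458, 259.01798561151077) [ 0.489  -0.3841  0.108 ] in carrier mm [  3.0185 -75.0211]
amb2 (146.51971326164875, 255.84408602150538) [0.501  0.3592 0.092 ] in carrier mm [-1.7825 32.1902]
amb3 (461.640625, 259.4231770833333) [ 0.4909 -0.2969  0.092 ] in carrier mm [-0.9255 12.0993]
29.05 [ 0.3873 -0.1019  0.224 ] [-1.572  -0.0007  1.5682] F [0.0449 0.8643 0.4031] w 0.0545
```

View pics/t18c.png

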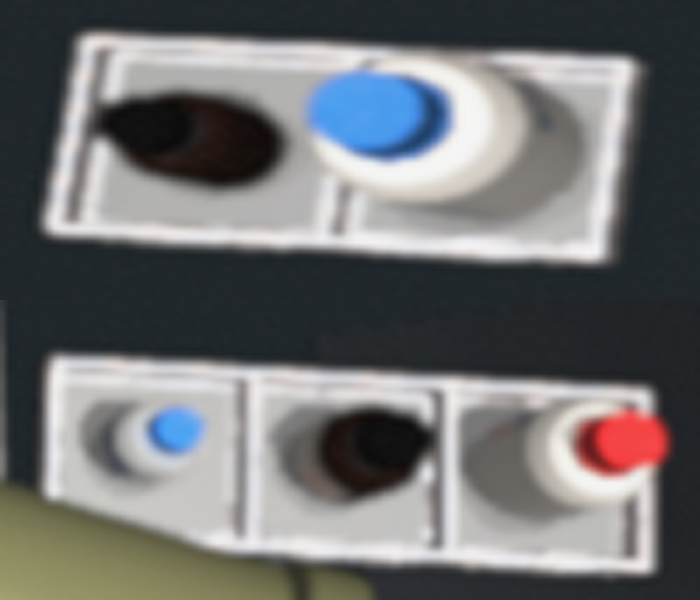

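```bash
python3 -c "
from station import *
print(get_obs()['joint_vel'], hand_in())"
```

```text
the job is handed in; nothing more can be done
[ 0.00414809 -0.00661855  0.00609001  0.00032883  0.00255486  0.00016977] None
```

The job is handed in at about 29 s on the clock, with all five bottles moved one by one and none tipped.
- **Two-bay carrier:** one amber bottle is in the far (left) bay and the large white bottle is in the near bay.
- **Three-bay carrier:** the small white bottle is in the near end bay, the other amber in the middle, and the middle-sized white in the far end bay.

**Last checks:** The final scene and top pictures show every bottle upright and inside its own bay. I released each one only once it pressed lightly on the bay floor, at about 4–10 N. After release the arm moved clear, with no contact force.

The final top-view check put the three white bottles within about 7 mm of their bay centres.

**Where the checks disagreed:**
- **Amber positions:** the same check put the ambers about 12 mm off. I put that down to the dark mask taking in the bottle body as well as the cap. The gripper was within a few mm of the bay centre at both releases, and one cap re-read by eye agreed with that.
- **Camera offset:** the top and wrist cameras differed by up to about 5 mm in y. I went by the wrist view for the last corrections, and all readings stayed inside the 24 mm limit.

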